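Take down the grinder set-up stack and put its parts away

TASK

Take apart the stack of grinder parts on the bench and put each part away, lying flat: the hexagon nut into the red rectangular bin, the brick-coloured grinding wheel over the post of the square wooden stand and right down onto its base, the dark round flange into the round steel dish, and the aluminium vice jaw into the long wooden tray. Lower each part into its place rather than dropping it, and leave the oil bottle and the amber jar standing where they are.

Things in the scene. Friction and masses are not known exactly. Their poses are not given: they have to be found in the camera images.
- jaw: Aluminium vice jaw, a plain bar 150 (x) by 50 (y) by 28 (z) mm, about 0.55 kg, lying flat: the bottom of the stack. Origin at the centre of its underside, z up, x along its length. At the start the wheel and the flange lie side by side on it, centred 42 mm either side of its middle along its length (which of them is at which end varies); they overhang its long sides by up to 9 and 4 mm. Loose.
- wheel: Brick-coloured grinding wheel, a flat ring 64 mm in diameter, 20 mm thick, with a bore 26 mm in diameter, about 0.12 kg. Lies flat on the jaw at the start. Origin at the centre of its underside, z up along its axis. Loose.
- flange: Dark steel flange, a plain round disc 54 mm in diameter, 20 mm thick, with a ring of six small bright screw heads and a dark centre on its top face, about 0.26 kg. Lies flat on the jaw at the start. Origin at the centre of its underside, z up along its axis. Loose.
- nut: Steel hexagon nut, 38 mm across flats (44 across corners), 20 mm high, about 0.14 kg, dark round hole seen in its top. At the start it lies flat on top of the wheel or of the flange, whichever is at that end of the jaw (its underside is then 48 mm above the bench). Origin at the centre of its underside, z up; its x axis is square to one pair of flats (the others are at 60 and 120 degrees to it). Loose.
- stand: Wheel stand: square light-wood base 96 by 96 mm, 12 mm high, with one upright steel post 10 mm in diameter in its middle, its top 52 mm above the bench. Fixed to the bench. Origin at the centre of the underside, z up along the post, x and y square to the base's sides. Place of the wheel.
- dish: Shallow round steel dish, 108 mm across the rim, 12 mm high; its floor is 4 mm thick and about 96 mm across. Fixed. Origin at the centre of the underside, z up. Place of the flange.
- bin: Red plastic open bin, outside 124 (x) by 104 (y) by 26 (z) mm, walls and floor 4 mm thick. Fixed. Origin at the centre of the underside, z up, x along its long side. Place of the nut.
- tray: Low wooden tray, outside 190 (x) by 90 (y) mm; floor 6 mm thick, rim 8 mm wide rising to 14 mm above the bench, inside 174 by 74 mm. Fixed. Origin at the centre of the underside, z up, x along its length. Place of the jaw, which lies lengthwise in it either way round.
- oil: White plastic oil bottle with a yellow cap, 42 mm in diameter, 130 mm high, standing on the bench at the left as seen from the robot. Origin at the centre of its underside, z up. Loose; not to be disturbed.
- jar: Amber glass jar with a steel cap, 52 mm in diameter, 75 mm high, standing on the bench at the right as seen from the robot. Origin at the centre of its underside, z up. Loose; not to be disturbed.
Not all that is in view belongs to the job. Leave any yellow look-alike of the nut alone.

How it is judged:
At the end, for the whole second after the job is handed in: All four lie flat (0.1 rad) and at rest: nut on the bin's floor; wheel over the post, down on the base (within 12 mm of the post); flange on the dish's floor (within 22 mm of its middle); jaw on the tray's floor inside the rim (within 16 mm of its middle along x and y) (x of nut in the frame of bin between -0.042 and 0.042 m and y of nut in the frame of bin between -0.032 and 0.032 m and z of nut in the frame of bin between 0 and 0.008 m and horizontal distance between wheel and stand below 0.012 m and z of wheel in the frame of stand between 0.008 and 0.016 m and horizontal distance between flange and dish below 0.022 m and z of flange in the frame of dish between 0 and 0.008 m and x of jaw in the frame of tray between -0.016 and 0.016 m and y of jaw in the frame of tray between -0.016 and 0.016 m and z of jaw in the frame of tray between 0.003 and 0.01 m and angle between each of nut, wheel, flange, jaw's own z axis and vertical below 0.1 rad and linear speed of each of nut, wheel, flange, jaw below 0.02 m/s); the robot touches nothing.
It fails at once if a part is dropped: it moves faster than 0.6 m/s while the fingers do not touch it ((linear speed of nut above 0.6 m/s and contact force between nut and the fingers below 0.05 N) or (linear speed of wheel above 0.6 m/s and contact force between wheel and the fingers below 0.05 N) or (linear speed of flange above 0.6 m/s and contact force between flange and the fingers below 0.05 N) or (linear speed of jaw above 0.6 m/s and contact force between jaw and the fingers below 0.05 N)).
It fails at once if the oil bottle is tipped by over 0.4 rad or moved by over 30 mm (angle between oil's own z axis and vertical above 0.4 rad or distance of oil from where it was at the start of the episode above 0.03 m).
It fails at once if the amber jar is tipped by over 0.4 rad or moved by over 30 mm (angle between jar's own z axis and vertical above 0.4 rad or distance of jar from where it was at the start of the episode above 0.03 m).
It also fails if it takes over 115 s, if anything falls off the work surface, if the arm or the gripper's body presses on something with over 40 N, if the wrist force passes 120 N, or if a joint passes its speed limit or range.

ROBOT

A 7-joint arm with a two-finger parallel gripper is mounted at the origin on the work surface. World frame = base frame: x ahead of the robot, y to its left, z up, the work surface at z = 0. Lengths are in m, angles in rad, forces in N, time in s.
With the tool pointing down it reaches from about 0.35 to 0.9 m from the base axis. Payload 8.1 kg.
Tool frame: the origin (TCP) lies midway between the tips of the shut fingers; the grasp point (between the pads) lies 19 mm behind it; z points along the fingers, y is the line along which they close (so a half turn about z gives the same grasp; the last joint's range is limited). The gripper opens to 85 mm and grips with 20 to 120 N. Pads are 22 mm wide; open, the fingers measure 114 mm over their backs; the gripper's body (76 mm by 85 mm) begins 54 mm behind the grasp point. The pads swing forward as they close: fully open they stand 13 mm farther back than shut.
Start: joints at [-1.327, 0.434, 0.025, 1.573, -0.012, 1.134, -0.075], TCP at [0.212, 0.588, 0.231] pointing down, gripper open.
Joint ranges: [-2.62, 2.62], [-0.44, 2.09], [-1.27, 1.32], [0.08, 2.57], [-1.32, 4.46], [0.12, 2], [-2.74, 2.74]. Speed limits (rad/s): [2.22, 2.22, 3.01, 3.01, 3.14, 3.14, 3.14].

INTERFACE

Orientations are given as a unit quaternion [x, y, z, w].
In Python, from bench import bot, cams, ticket gives the robot as it stands.
- The arm moves only by the tool drive_tool, never from a script. Its argument "moves" is a list of rows, each an object of numbers: "x", "y", "z": the shift along the tool's x, y, z in cm; "rx", "ry", "rz": the turn, a rotation vector about the tool's x, y, z in rad. In form: [{"x": .., "y": .., "z": .., "rx": .., "ry": .., "rz": ..}, ...]. A call has 1 to 5 rows; each row shifts and turns the commanded pose from where the row before left it, along the tool's axes as they then stand; what a row does not reach is not made up. A row lasts 1/10 s, in which the tool goes at most 50 mm and 8.59 degrees, less where a joint would pass 70% of its speed; a pose out of reach is approached as far as the arm can. A call with a gripper value outside its range is refused whole. "jaw" is the finger opening in cm, from 0 to 8.54, set as the call begins (left out, the last holds). The fingers move at their own pace and stop on an object; "force" is the grip in N (left out, the last holds). Time passes only in rows, so rows that do not move let the fingers close. It gives the time, the measured TCP pose, the force, the opening and the grip force at its end, in the units of the state.
- bot.sense(): the state, without advancing time (a new reading comes with each control period).
- cams.read_camera(name): name is "side" or "top" or "wrist"; returns the picture (384x512x3 uint8, red, green, blue); there is no depth.
- cams.camera_info(name): a dict with "K" (3x3 intrinsics, pixels), "camera_from_world" (4x4, takes a point from world to camera coordinates); the wrist camera has in their place "tool_from_camera" (4x4, takes a point from camera to tool coordinates, whose origin is the TCP and whose axes are the flange's). Camera axes: x right, y down, z forward; pixel columns grow to the right and rows downward; lengths in m; the calibration is good to about 2 mm. A picture is of the moment at which its call begins: read the wrist's pose just before it. camera_info takes no time and is no camera call.
- ticket.hand_in(): hands the job in; it is judged then, once.
The state is a dict: "clock": time; "joint_positions": joint angles; "qd": joint speeds; "joint_torque": joint torques, N m; "ee_pos": TCP position; "eef_rot": TCP orientation; "ft_force": force on the tool from outside, world axes, zero at the start; "torque": the same for the moment, N m; "grip_width": finger opening in m; "finger_force": force on a finger pad.
Only numpy, scipy, OpenCV 4.12 (cv2) and the standard library are available. Lean on these libraries where they do the work, as an engineer would, in place of code of your own. Each camera call takes 0.05 s, during which the arm holds its last target. There are 200 camera calls.

## Working session

There is one attempt and no reset: what is moved stays moved. The work goes in short steps, Python scripts to look and compute and a tool call to move; the robot and the scene stay as the last step left them, time stands still between calls to the robot, and variables do not carry over. Pictures are saved under pics/ and viewed, at most 14 in all, crops included, and the job is handed in when it is done.

Besides the shell and the picture viewer there is one more tool, called after "Emit:" as name(argument=value, ...), one argument or row to a line, values as JSON. drive_tool: Moves the arm, as the interface text tells. Its arguments: {"type":"object","properties":{"moves":{"type":"array"},"jaw":{"type":"number"},"force":{"type":"number"}},"required":["moves"]}

```bash
mkdir -p pics; ls; python3 - <<'E'
from bench import bot,cams
import cv2,numpy as np
s=bot.sense();print({k:np.round(v,3).tolist() for k,v in s.items()})
for n in("top","side"):
    im=cams.read_camera(n);np.save(f"pics/{n}0.npy",im);cv2.imwrite(f"pics/{n}0.png",cv2.resize(im[:,:,::-1],(800,600)))
    i=cams.camera_info(n);print(n,{k:np.round(v,3).tolist() for k,v in i.items()})
print({k:np.round(v,3).tolist() if not isinstance(v,str) else v for k,v in cams.camera_info("wrist").items()})
E
```

```text
pics
{'clock': 0.0, 'joint_positions': [-1.327, 0.435, 0.025, 1.574, -0.012, 1.134, -0.075], 'qd': [-0.001, -0.002, -0.001, -0.0, -0.0, -0.0, -0.0], 'joint_torque': [0.0, -67.048, 1.026, -31.621, 0.016, 0.012, -0.0], 'ee_pos': [0.212, 0.587, 0.231], 'eef_rot': [0.173, 0.985, -0.001, -0.0], 'ft_force': [-0.362, -0.365, 0.035], 'torque': [0.025, 0.007, -0.023], 'finger_force': 0.0, 'grip_width': 0.085}
top {'K': [[470.64, 0.0, 257.895], [0.0, 470.64, 185.784], [0.0, 0.0, 1.0]], 'camera_from_world': [[-0.009, -1.0, -0.002, -0.004], [-0.991, 0.009, -0.13, 0.546], [0.13, 0.001, -0.992, 1.513], [0.0, 0.0, 0.0, 1.0]]}
side {'K': [[423.044, 0.0, 257.858], [0.0, 423.044, 190.111], [0.0, 0.0, 1.0]], 'camera_from_world': [[-0.961, -0.278, -0.002, 0.539], [-0.163, 0.569, -0.806, 0.138], [0.225, -0.774, -0.592, 0.959], [0.0, 0.0, 0.0, 1.0]]}
{'K': [[328.417, 0.0, 257.46], [0.0, 328.417, 187.5], [0.0, 0.0, 1.0]], 'tool_from_camera': [[0.001, -0.953, -0.302, 0.078], [1.0, 0.001, 0.001, 0.0], [-0.0, -0.302, 0.953, -0.143], [0.0, 0.0, 0.0, 1.0]]}
```

View pics/top0.png

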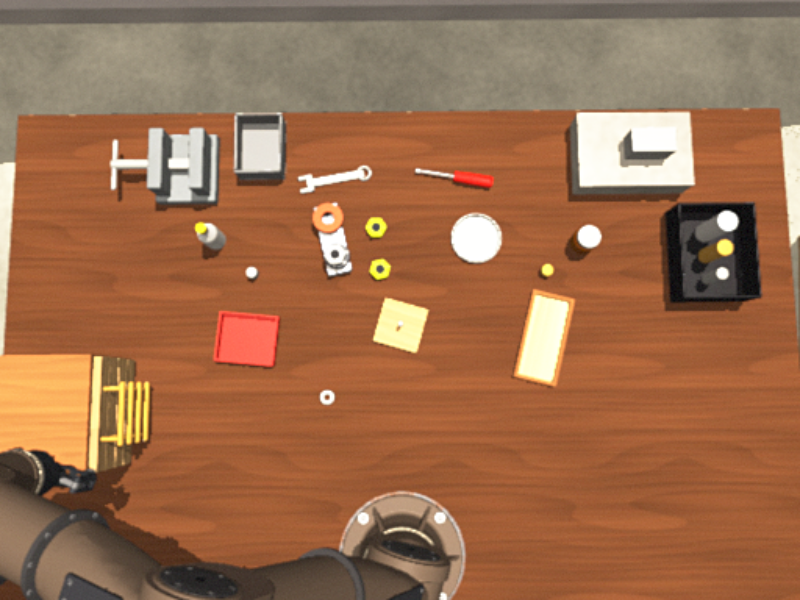

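View pics/side0.png

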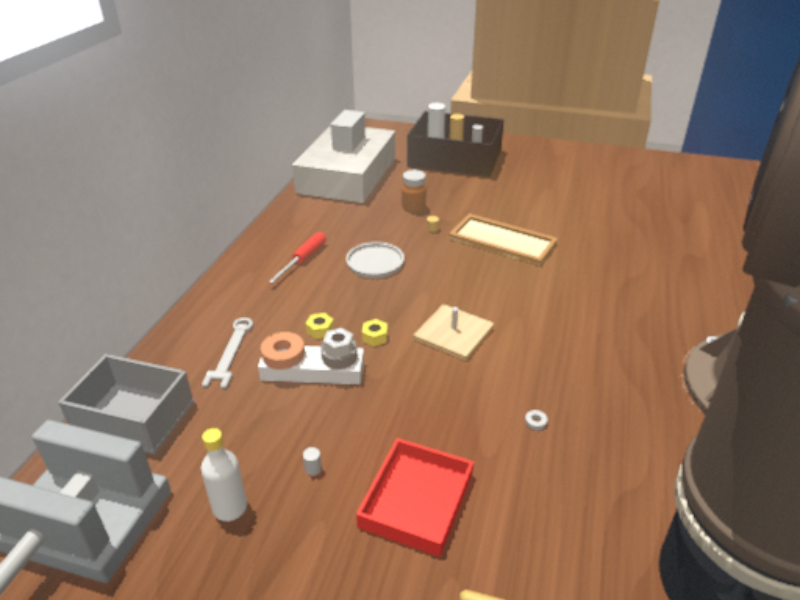

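The top view shows the wheel at (328,217) and the nut on the flange at (336,256). The bin is at (247,339), stand at (401,325), dish at (476,238) and tray at (545,337), all in 800x600 pixels. The side view confirms the nut is on the flange.

```bash
cat > h.py <<'E'
import numpy as np,cv2
from bench import bot,cams
from scipy.spatial.transform import Rotation as R
def cam(n,s=None):
    i=cams.camera_info(n);K=np.array(i["K"])
    if n=="wrist":
        s=s or bot.sense();T=np.eye(4);T[:3,:3]=R.from_quat(s["eef_rot"]).as_matrix();T[:3,3]=s["ee_pos"]
        W=T@np.array(i["tool_from_camera"])
    else: W=np.linalg.inv(np.array(i["camera_from_world"]))
    return K,W
def ray(c,uv,z):
    K,W=c;uv=np.atleast_2d(uv).astype(float)
    d=np.c_[uv,np.ones(len(uv))]@np.linalg.inv(K).T@W[:3,:3].T
    o=W[:3,3];return (o+d*((z-o[2])/d[:,2])[:,None])[:,:2]
def proj(c,p):
    K,W=c;q=np.linalg.inv(W)@np.r_[p,1];q=K@q[:3];return q[:2]/q[2]
def shot(n,name,scale=1.5):
    s=bot.sense();im=cams.read_camera(n);c=cam(n,s);np.save(f"pics/{name}.npy",im)
    cv2.imwrite(f"pics/{name}.png",cv2.resize(im[:,:,::-1],None,fx=scale,fy=scale));return im,c
def hsv(im): return cv2.cvtColor(im,cv2.COLOR_RGB2HSV)
def blob(mask,near=None,amin=20):
    cs=[x for x in cv2.findContours(mask.astype(np.uint8),cv2.RETR_EXTERNAL,cv2.CHAIN_APPROX_NONE)[0] if cv2.contourArea(x)>amin]
    if near is None: return max(cs,key=cv2.contourArea)
    return min(cs,key=lambda x:np.hypot(*(np.array(cv2.minEnclosingCircle(x)[0])-near)))
def rect(c,cnt,z):
    P=ray(c,cnt[:,0,:],z).astype(np.float32);(x,y),wh,a=cv2.minAreaRect(P*1000)
    return np.round([x,y,*wh,a],1)
E
python3 - <<'E'
from h import *
im=np.load("pics/top0.npy");c=cam("top");H=hsv(im);h,s,v=[H[...,k].astype(int) for k in range(3)]
k=512/800
near={"bin":(247,339,.026),"wheel":(328,217,.048),"stand":(401,325,.012),"dish":(476,238,.012),"tray":(545,337,.014),"nut":(336,254,.068),"oil":(210,236,.1),"jar":(587,238,.075)}
for n,(a,b,z) in near.items():
    q=np.array([a,b])*k;print(n,ray(c,q,z)[0].round(3),H[int(q[1]),int(q[0])])
masks={"bin":((h<4)|(h>176))&(s>180)&(v>120),"stand":(h>12)&(h<30)&(v>180)&(s<180),"tray":(h>8)&(h<35)&(v>190),"dish":(s<60)&(v>130),"wheel":(h>4)&(h<14)&(s>150)&(v>190)}
for n,m in masks.items():
    a,b,z=near[n];cnt=blob(m,(a*k,b*k));print(n,rect(c,cnt,z))
p=im[120:190,190:280][:,:,::-1];cv2.imwrite("pics/crop0.png",cv2.resize(p,None,fx=8,fy=8,interpolation=cv2.INTER_CUBIC))
E
```

```text
bin [0.446 0.32 ] [  3 165 255]
wheel [0.702 0.149] [120   3 170]
stand [ 0.474 -0.004] [ 23  24 224]
dish [ 0.661 -0.167] [ 30   1 255]
tray [ 0.446 -0.309] [ 30  36 255]
nut [0.618 0.129] [ 0 26 69]
oil [0.652 0.384] [ 19  26 237]
jar [ 0.646 -0.391] [ 30   1 255]
bin [447.3 321.  125.3 103.3  84.3]
stand [475.6  -2.1  99.3  98.3  73.6]
tray [ 446.7 -306.7   93.6  192.    75.7]
dish [ 662.2 -167.   104.9  103.    89.5]Traceback (most recent call last):
  File "<stdin>", line 9, in <module>
  File "h.py", line 24, in blob
    return min(cs,key=lambda x:np.hypot(*(np.array(cv2.minEnclosingCircle(x)[0])-near)))
ValueError: min() iterable argument is empty
```

Emit:
drive_tool(
  moves=[
    {"x": -4.4, "y": -2.06},
    {"x": -4.4, "y": -2.06},
    {"x": -4.4, "y": -2.06},
    {"x": -4.4, "y": -2.06},
    {"x": -4.4, "y": -2.06},
  ],
)

```text
validation failed for argument at $.mo...
```

Emit:
drive_tool(
  moves=[
    {"x": -4.4, "y": -2.06},
    {"x": -4.4, "y": -2.06},
    {"x": -4.4, "y": -2.06},
    {"x": -4.4, "y": -2.06},
    {"x": -4.4, "y": -2.06},
  ],
)

```text
validation failed for argument at $.mo...
```

Emit:
drive_tool(
  moves=[
    {"x": -4.4, "y": -2.06},
    {"x": -4.4, "y": -2.06},
    {"x": -4.4, "y": -2.06},
    {"z": 3},
    {},
  ],
)

```text
validation failed for argument at $.mo...
```

Emit:
drive_tool(
  moves=[
    {"rz": -0.14},
    {"rz": -0.14},
    {"rz": -0.14},
    {"rz": -0.14},
    {},
  ],
)

```text
validation failed for argument at $.mo...
```

```bash
python3 - <<'E'
from h import *
im,c=shot("wrist","w1")
s=bot.sense();print(s["ee_pos"],s["eef_rot"],s["joint_positions"],s["clock"])
for n,p in {"wheel":(.702,.149,.048),"nut":(.618,.129,.068)}.items(): print(n,proj(c,p)*1.5)
E
```

```text
[0.21235037 0.58741599 0.23071432] [ 1.72578266e-01  9.84995625e-01 -5.98501948e-04 -5.79118589e-05] [-1.32656968  0.43506104  0.02496181  1.57386989 -0.01161369  1.1340093
 -0.07510355] 0.15
wheel [151.60212061 810.4613717 ]
nut [ 82.68552727 790.91174614]
```

View pics/w1.png

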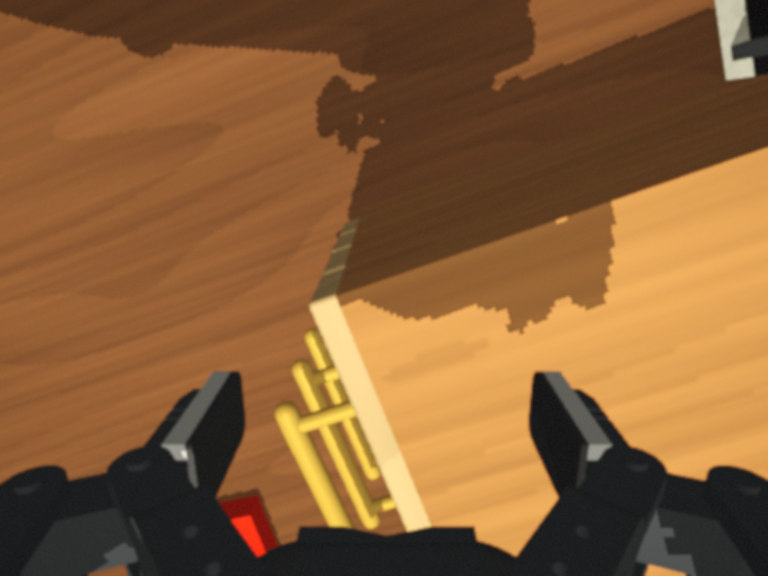

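The moves were refused, probably because each row needs all six keys. The picture shows only the wooden block at the start pose and no stack.

Emit:
drive_tool(
  moves=[
    {"x": -4.4, "y": -2.06, "z": 0, "rx": 0, "ry": 0, "rz": 0},
    {"x": -4.4, "y": -2.06, "z": 0, "rx": 0, "ry": 0, "rz": 0},
    {"x": -4.4, "y": -2.06, "z": 0, "rx": 0, "ry": 0, "rz": 0},
    {"x": -4.4, "y": -2.06, "z": 0, "rx": 0, "ry": 0, "rz": 0},
    {"x": -4.4, "y": -2.06, "z": 0, "rx": 0, "ry": 0, "rz": 0},
  ],
)

```text
clock: 0.65
ee_pos: [0.3853, 0.4145, 0.2312]
eef_rot: [0.172, 0.985, -0.0, -0.0]
ft_force: [0.4, 0.9, -0.4]
grip_width: 0.0853
finger_force: 0.0
```

Works well.

Emit:
drive_tool(
  moves=[
    {"x": -4.4, "y": -2.06, "z": 0, "rx": 0, "ry": 0, "rz": 0},
    {"x": -4.4, "y": -2.06, "z": 0, "rx": 0, "ry": 0, "rz": 0},
    {"x": -4.4, "y": -2.06, "z": 0, "rx": 0, "ry": 0, "rz": 0},
    {"x": -4.4, "y": -2.06, "z": 0, "rx": 0, "ry": 0, "rz": 0},
    {"x": -4.4, "y": -2.06, "z": 0, "rx": 0, "ry": 0, "rz": 0},
  ],
)

```text
clock: 1.15
ee_pos: [0.5572, 0.2429, 0.2312]
eef_rot: [0.172, 0.985, -0.0, -0.0]
ft_force: [0.4, 0.9, -0.2]
grip_width: 0.0854
finger_force: 0.0
```

Emit:
drive_tool(
  moves=[
    {"x": -4.4, "y": -2.06, "z": 0, "rx": 0, "ry": 0, "rz": -0.14},
    {"x": -4, "y": -2, "z": 0, "rx": 0, "ry": 0, "rz": -0.14},
    {"x": -3, "y": -1, "z": 2, "rx": 0, "ry": 0, "rz": -0.14},
    {"x": 0, "y": 0, "z": 3, "rx": 0, "ry": 0, "rz": -0.14},
    {"x": 0, "y": 0, "z": 0, "rx": 0, "ry": 0, "rz": 0},
  ],
)

```text
clock: 1.65
ee_pos: [0.6528, 0.1685, 0.1766]
eef_rot: [-0.107, 0.994, -0.001, -0.004]
ft_force: [-1.5, -0.2, -0.2]
grip_width: 0.0855
finger_force: 0.0
```

```bash
python3 - <<'E'
from h import *
im,c=shot("wrist","w2")
s=bot.sense();print(s["ee_pos"],s["eef_rot"],s["joint_positions"],s["clock"])
for n,p in {"wheel":(.702,.149,.048),"nut":(.618,.129,.068)}.items(): print(n,proj(c,p)*1.5)
E
```

```text
[0.65326727 0.16989121 0.17909319] [-1.04747938e-01  9.94495327e-01 -2.12546782e-04 -2.62081153e-03] [-0.37438413  0.5598418   0.06526683  1.49947343 -0.03988701  1.08877849
  1.4802996 ] 1.7
wheel [335.69098788 339.39226363]
nut [323.48262453 199.27229685]
```

View pics/w2.png

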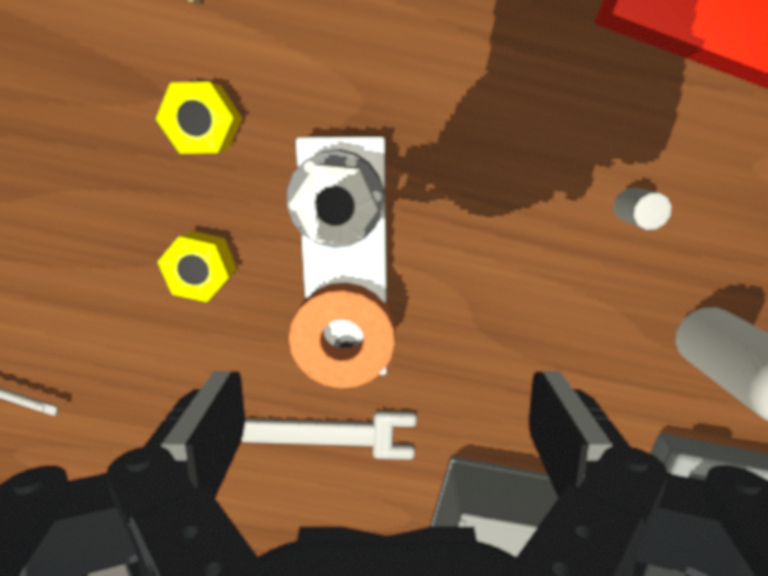

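The wheel is at (342,339), the nut's hole at (335,206) and the jaw is vertical in view. I'll measure, and crop the nut for its orientation.

```bash
python3 - <<'E'
from h import *
im=np.load("pics/w2.npy");c=cam("wrist");H=hsv(im);h,s,v=[H[...,k].astype(int) for k in range(3)]
m=(h>4)&(h<14)&(s>120)&(v>180)
cnt=blob(m,(228,226));P=ray(c,cnt[:,0],.048)
print("wheel",cv2.minEnclosingCircle((P*1000).astype(np.float32)),rect(c,cnt,.048))
m=(v<50);m[:,:190]=0;m[:,260:]=0;m[:120]=0;m[155:]=0
cnt=blob(m,(223,137));print("hole",rect(c,cnt,.068))
m=(s<60)&(v>60);m[:80]=0;m[200:]=0;m[:,:180]=0;m[:,270:]=0
cv2.imwrite("pics/crop1.png",cv2.resize(im[80:270,170:290,::-1],None,fx=4.,fy=3.,interpolation=cv2.INTER_CUBIC) if 0 else cv2.resize(im[85:175,180:270,::-1],None,fx=6.,fy=6.,interpolation=cv2.INTER_CUBIC))
E
```

```text
wheel ((704.2294921875, 153.57713317871094), 32.522029876708984) [704.3 153.5  64.3  64.   55.1]
hole [620.7 136.4  17.9  17.1  10.9]
```

View pics/crop1.png

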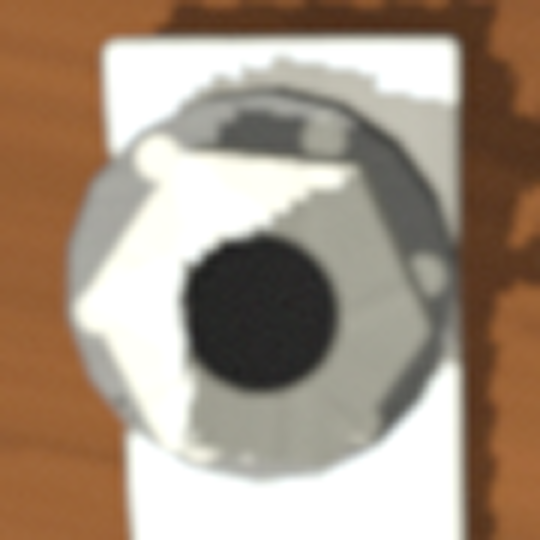

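```bash
cat >> h.py <<'E'
def goto(x,y,z,yaw=None):
    """yaw = world angle (deg) of tool y (mod 180); prints shift in tool axes (cm) and rz"""
    s=bot.sense();M=R.from_quat(s["eef_rot"]).as_matrix();d=M.T@(np.array([x,y,z])-s["ee_pos"])*100
    a=np.degrees(np.arctan2(M[1,1],M[0,1]));rz=None
    if yaw is not None: rz=-np.radians((yaw-a+90)%180-90)
    print("from",np.round(s["ee_pos"],4),"tool d cm",d.round(2),"yaw",round(a,1),"rz",rz and round(rz,3),"tilt",(M[:2,2]).round(4),"t",s["clock"],"j",np.round(s["joint_positions"],2))
E
python3 - <<'E'
from h import *
c=cam("wrist")
q=np.array([(75,305),(165,155),(358,165),(430,325),(370,450),(165,455)])/6+[180,85]-.4
P=ray(c,q,.068)*1000;print(P.round(1),P.mean(0))
for i in range(6):
    d=P[(i+1)%6]-P[i];print(np.hypot(*d).round(1),(np.degrees(np.arctan2(d[1],d[0]))+90)%180, (np.degrees(np.arctan2(d[1],d[0])))%60)
J=ray(c,np.array([(107,40),(458,38),(130,530),(463,530)])/6+[180,85],.028)*1000;print("jaw",J)
goto(.6205,.1365,.1,72)
E
```

```text
[[624.7 112.9]
 [603.7 121.2]
 [599.8 145.2]
 [617.7 158.2]
 [635.5 153.8]
 [641.8 127.5]] [620.52638787 136.46452415]
22.6 68.6492524235486 38.6492524235486
24.3 9.178319698216711 39.17831969821671
22.1 126.01827889382842 36.01827889382842
18.3 76.20719028074714 46.207190280747135
27.0 13.496822738928117 43.49682273892812
22.4 130.53178626297554 40.531786262975544
jaw [[593.84798256 105.5699809 ]
 [583.04526105 154.71479459]
 [664.91659351 120.40525533]
 [654.17217119 170.65664089]]
from [0.6533 0.1699 0.1791] tool d cm [ 3.86 -2.58  7.93] yaw 102.0 rz 0.524 tilt [-0.0052 -0.001 ] t 1.7 j [-0.37  0.56  0.07  1.5  -0.04  1.09  1.48]
```

Emit:
drive_tool(
  moves=[
    {"x": 3.8, "y": -2.6, "z": 0, "rx": 0, "ry": 0, "rz": 0.14},
    {"x": 0, "y": 0, "z": 4, "rx": 0, "ry": 0, "rz": 0.14},
    {"x": 0, "y": 0, "z": 3, "rx": 0, "ry": 0, "rz": 0.14},
    {"x": 0, "y": 0, "z": 0, "rx": 0, "ry": 0, "rz": 0.14},
    {"x": 0, "y": 0, "z": 0, "rx": 0, "ry": 0, "rz": 0},
  ],
  jaw=5.6,
  force=30,
)

```text
clock: 2.2
ee_pos: [0.6229, 0.1385, 0.1123]
eef_rot: [0.175, 0.985, 0.0, 0.0]
ft_force: [-0.3, -0.5, 0.5]
grip_width: 0.0557
finger_force: 0.0
```

```bash
python3 - <<'E'
from h import *
goto(.6206,.1365,.049,70)
E
```

```text
from [0.6229 0.1385 0.1123] tool d cm [ 0.15 -0.27  6.33] yaw 69.9 rz -0.002 tilt [0.0002 0.0005] t 2.2 j [-0.43  0.57  0.19  1.68 -0.13  0.9   1.04]
```

Emit:
drive_tool(
  moves=[
    {"x": 0.15, "y": -0.27, "z": 2, "rx": 0, "ry": 0, "rz": 0},
    {"x": 0, "y": 0, "z": 2.5, "rx": 0, "ry": 0, "rz": 0},
    {"x": 0, "y": 0, "z": 1.3, "rx": 0, "ry": 0, "rz": 0},
    {"x": 0, "y": 0, "z": 0.5, "rx": 0, "ry": 0, "rz": 0},
    {"x": 0, "y": 0, "z": 0, "rx": 0, "ry": 0, "rz": 0},
  ],
)

```text
clock: 2.7
ee_pos: [0.6211, 0.1353, 0.0487]
eef_rot: [0.172, 0.985, 0.0, 0.0]
ft_force: [-0.3, 0.2, -0.0]
grip_width: 0.0561
finger_force: 0.0
```

Emit:
drive_tool(
  moves=[
    {"x": 0, "y": 0, "z": 0, "rx": 0, "ry": 0, "rz": 0},
    {"x": 0, "y": 0, "z": 0, "rx": 0, "ry": 0, "rz": 0},
    {"x": 0, "y": 0, "z": 0, "rx": 0, "ry": 0, "rz": 0},
    {"x": 0, "y": 0, "z": 0, "rx": 0, "ry": 0, "rz": 0},
    {"x": 0, "y": 0, "z": 0, "rx": 0, "ry": 0, "rz": 0},
  ],
  jaw=3,
)

```text
clock: 3.2
ee_pos: [0.6219, 0.135, 0.0497]
eef_rot: [0.173, 0.985, 0.001, 0.001]
ft_force: [-1.7, 0.4, 7.3]
grip_width: 0.0375
finger_force: 30.5
```

Emit:
drive_tool(
  moves=[
    {"x": 0, "y": 0, "z": -1.5, "rx": 0, "ry": 0, "rz": 0},
    {"x": 0, "y": 0, "z": -3, "rx": 0, "ry": 0, "rz": 0},
    {"x": 0, "y": 0, "z": -3, "rx": 0, "ry": 0, "rz": 0},
    {"x": 0, "y": 0, "z": 0, "rx": 0, "ry": 0, "rz": 0},
    {"x": 0, "y": 0, "z": 0, "rx": 0, "ry": 0, "rz": 0},
  ],
)

```text
clock: 3.7
ee_pos: [0.6214, 0.1351, 0.1247]
eef_rot: [0.173, 0.985, 0.001, 0.001]
ft_force: [-1.1, -0.9, -2.0]
grip_width: 0.0373
finger_force: 30.7
```

```bash
python3 - <<'E'
from h import *
goto(.4473,.321,.0065)
print(bot.sense()["grip_width"],bot.sense()["ft_force"])
E
```

```text
from [0.6214 0.1351 0.1247] tool d cm [22.71 11.55 11.8 ] yaw 70.1 rz None tilt [0.0019 0.0008] t 3.7 j [-0.43  0.55  0.2   1.68 -0.13  0.92  1.04]
0.037323716599291304 [-1.12577207 -0.8623261  -1.96071282]
```

Emit:
drive_tool(
  moves=[
    {"x": 2.5, "y": 1.3, "z": 0, "rx": 0, "ry": 0, "rz": 0},
    {"x": 4.2, "y": 2.1, "z": 0, "rx": 0, "ry": 0, "rz": 0},
    {"x": 4.3, "y": 2.2, "z": 0, "rx": 0, "ry": 0, "rz": 0},
    {"x": 4.3, "y": 2.2, "z": 0, "rx": 0, "ry": 0, "rz": 0},
    {"x": 4.2, "y": 2.1, "z": 0, "rx": 0, "ry": 0, "rz": 0},
  ],
)

```text
clock: 4.2
ee_pos: [0.4689, 0.2951, 0.1224]
eef_rot: [0.172, 0.985, -0.001, -0.001]
ft_force: [-0.0, 1.7, -2.4]
grip_width: 0.0374
finger_force: 30.6
```

Emit:
drive_tool(
  moves=[
    {"x": 3.2, "y": 1.65, "z": 0, "rx": 0, "ry": 0, "rz": 0},
    {"x": 0, "y": 0, "z": 4, "rx": 0, "ry": 0, "rz": 0},
    {"x": 0, "y": 0, "z": 3.5, "rx": 0, "ry": 0, "rz": 0},
    {"x": 0, "y": 0, "z": 1.5, "rx": 0, "ry": 0, "rz": 0},
    {"x": 0, "y": 0, "z": 1, "rx": 0, "ry": 0, "rz": 0},
  ],
)

```text
clock: 4.7
ee_pos: [0.4451, 0.3196, 0.021]
eef_rot: [0.172, 0.985, -0.002, -0.001]
ft_force: [0.3, -0.5, -1.6]
grip_width: 0.0377
finger_force: 30.6
```

```bash
python3 - <<'E'
from h import *
goto(.4473,.321,.0065)
E
```

```text
from [0.4451 0.3196 0.021 ] tool d cm [-0.16  0.21  1.45] yaw 70.1 rz None tilt [-0.0031 -0.0027] t 4.7 j [-0.82  0.58  0.14  1.97 -0.13  0.6   0.63]
```

Emit:
drive_tool(
  moves=[
    {"x": -0.16, "y": 0.2, "z": 0.5, "rx": 0, "ry": 0, "rz": 0},
    {"x": 0, "y": 0, "z": 0.4, "rx": 0, "ry": 0, "rz": 0},
    {"x": 0, "y": 0, "z": 0.2, "rx": 0, "ry": 0, "rz": 0},
    {"x": 0, "y": 0, "z": 0.0, "rx": 0, "ry": 0, "rz": 0},
    {"x": 0, "y": 0, "z": 0, "rx": 0, "ry": 0, "rz": 0},
  ],
)

```text
clock: 5.2
ee_pos: [0.4492, 0.3222, 0.0129]
eef_rot: [0.173, 0.985, 0.0, 0.0]
ft_force: [0.5, 0.5, -1.8]
grip_width: 0.0376
finger_force: 30.6
```

Emit:
drive_tool(
  moves=[
    {"x": 0, "y": 0, "z": 0.25, "rx": 0, "ry": 0, "rz": 0},
    {"x": 0, "y": 0, "z": 0.2, "rx": 0, "ry": 0, "rz": 0},
    {"x": 0, "y": 0, "z": 0.1, "rx": 0, "ry": 0, "rz": 0},
    {"x": 0, "y": 0, "z": 0.1, "rx": 0, "ry": 0, "rz": 0},
    {"x": 0, "y": 0, "z": 0, "rx": 0, "ry": 0, "rz": 0},
  ],
)

```text
clock: 5.7
ee_pos: [0.4489, 0.322, 0.0058]
eef_rot: [0.173, 0.985, -0.0, -0.0]
ft_force: [0.6, -0.7, -1.6]
grip_width: 0.0375
finger_force: 30.6
```

Emit:
drive_tool(
  moves=[
    {"x": 0, "y": 0, "z": 0.1, "rx": 0, "ry": 0, "rz": 0},
    {"x": 0, "y": 0, "z": 0, "rx": 0, "ry": 0, "rz": 0},
  ],
)

```text
clock: 5.9
ee_pos: [0.4489, 0.3221, 0.0057]
eef_rot: [0.173, 0.985, 0.0, -0.0]
ft_force: [-3.3, -3.0, 11.9]
grip_width: 0.0375
finger_force: 32.0
```

Contact with the bin floor, so I release and rise.

Emit:
drive_tool(
  moves=[
    {"x": 0, "y": 0, "z": -0.1, "rx": 0, "ry": 0, "rz": 0},
    {"x": 0, "y": 0, "z": 0, "rx": 0, "ry": 0, "rz": 0},
    {"x": 0, "y": 0, "z": 0, "rx": 0, "ry": 0, "rz": 0},
    {"x": 0, "y": 0, "z": 0, "rx": 0, "ry": 0, "rz": 0},
  ],
  jaw=5.2,
)

```text
clock: 6.3
ee_pos: [0.4489, 0.322, 0.0057]
eef_rot: [0.173, 0.985, -0.0, -0.0]
ft_force: [-0.2, -0.9, 0.2]
grip_width: 0.052
finger_force: 0.0
```

Emit:
drive_tool(
  moves=[
    {"x": 0, "y": 0, "z": -2, "rx": 0, "ry": 0, "rz": 0},
    {"x": 0, "y": 0, "z": -4, "rx": 0, "ry": 0, "rz": 0},
    {"x": 0, "y": 0, "z": -4, "rx": 0, "ry": 0, "rz": 0},
    {"x": 0, "y": 0, "z": -3, "rx": 0, "ry": 0, "rz": 0},
    {"x": 0, "y": 0, "z": 0, "rx": 0, "ry": 0, "rz": 0},
  ],
)

```text
clock: 6.8
ee_pos: [0.4511, 0.3236, 0.14]
eef_rot: [0.173, 0.985, 0.003, 0.002]
ft_force: [0.6, 0.0, 0.2]
grip_width: 0.0517
finger_force: 0.0
```

```bash
python3 - <<'E'
from h import *
goto(.7043,.1535,.14,102.4)
E
```

```text
from [0.4511 0.3236 0.14  ] tool d cm [-29.6   -7.38   0.05] yaw 70.1 rz -0.564 tilt [0.0054 0.0049] t 6.8 j [-0.85  0.41  0.18  1.87 -0.1   0.86  0.6 ]
```

Emit:
drive_tool(
  moves=[
    {"x": -4.2, "y": -1.0, "z": 0, "rx": 0, "ry": 0, "rz": 0},
    {"x": -4.3, "y": -1.1, "z": 0, "rx": 0, "ry": 0, "rz": 0},
    {"x": -4.3, "y": -1.1, "z": 0, "rx": 0, "ry": 0, "rz": 0},
    {"x": -4.3, "y": -1.1, "z": -1, "rx": 0, "ry": 0, "rz": 0},
    {"x": -4.3, "y": -1.1, "z": -1, "rx": 0, "ry": 0, "rz": 0},
  ],
  jaw=8,
)

```text
clock: 7.3
ee_pos: [0.6325, 0.1971, 0.1548]
eef_rot: [0.172, 0.985, -0.0, -0.001]
ft_force: [0.9, 0.2, 0.1]
grip_width: 0.0802
finger_force: 0.0
```

Emit:
drive_tool(
  moves=[
    {"x": -4, "y": -1.0, "z": 0, "rx": 0, "ry": 0, "rz": -0.14},
    {"x": -2, "y": -1, "z": 0, "rx": 0, "ry": 0, "rz": -0.14},
    {"x": 0, "y": 0, "z": 0, "rx": 0, "ry": 0, "rz": -0.14},
    {"x": 0, "y": 0, "z": 0, "rx": 0, "ry": 0, "rz": -0.14},
    {"x": 0, "y": 0, "z": 0, "rx": 0, "ry": 0, "rz": 0},
  ],
)

```text
clock: 7.8
ee_pos: [0.6833, 0.161, 0.1545]
eef_rot: [-0.107, 0.994, 0.0, -0.001]
ft_force: [0.1, -0.1, 0.2]
grip_width: 0.0802
finger_force: 0.0
```

```bash
python3 - <<'E'
from h import *
im,c=shot("wrist","w3");H=hsv(im);h,s,v=[H[...,k].astype(int) for k in range(3)]
cnt=blob((h>4)&(h<14)&(s>120)&(v>150));P=ray(c,cnt[:,0],.048)
print("wheel",cv2.minEnclosingCircle((P*1000).astype(np.float32)),rect(c,cnt,.048))
goto(.7043,.1535,.028,102.3)
E
```

```text
wheel ((769.8479614257812, 173.8295135498047), 226.4979705810547) [742.7 169.9 201.4 449.2  10.2]
from [0.6832 0.1614 0.1548] tool d cm [-1.92 -1.22 12.68] yaw 102.0 rz -0.005 tilt [-0.0014  0.0002] t 7.85 j [-0.35  0.62  0.07  1.45 -0.05  1.07  1.51]
```

View pics/w3.png

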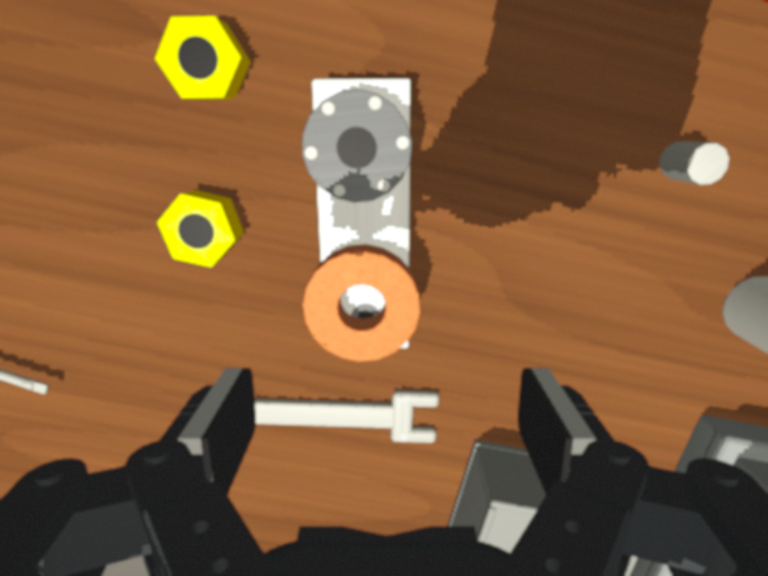

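The nut is gone. The flange is at (357,147), the wheel at (362,306), and the stack hasn't moved.

```bash
python3 - <<'E'
from h import *
c=cam("wrist");H=hsv(np.load("pics/w3.npy"));h,s,v=[H[...,k].astype(int) for k in range(3)]
cnt=blob((h>4)&(h<14)&(s>120)&(v>185),(241,204),500);print("wheel",rect(c,cnt,.048))
print("flange",ray(c,(np.array([[356,147],[357,144]]))/1.5,.048))
goto(.7043,.1535,.028,102.3)
E
```

```text
wheel [702.6 152.2  62.9  63.3  16.3]
flange [[0.6201107  0.13359177]
 [0.61861944 0.1337985 ]]
from [0.6832 0.1614 0.1548] tool d cm [-1.92 -1.22 12.68] yaw 102.0 rz -0.005 tilt [-0.0014  0.0002] t 7.85 j [-0.35  0.62  0.07  1.45 -0.05  1.07  1.51]
```

Emit:
drive_tool(
  moves=[
    {"x": -1.82, "y": -1.28, "z": 3, "rx": 0, "ry": 0, "rz": 0},
    {"x": 0, "y": 0, "z": 4, "rx": 0, "ry": 0, "rz": 0},
    {"x": 0, "y": 0, "z": 3, "rx": 0, "ry": 0, "rz": 0},
    {"x": 0, "y": 0, "z": 1, "rx": 0, "ry": 0, "rz": 0},
    {"x": 0, "y": 0, "z": 0, "rx": 0, "ry": 0, "rz": 0},
  ],
)

```text
clock: 8.35
ee_pos: [0.7028, 0.153, 0.0442]
eef_rot: [-0.105, 0.994, -0.0, -0.002]
ft_force: [0.3, -0.4, 1.0]
grip_width: 0.0799
finger_force: 0.0
```

```bash
python3 - <<'E'
from h import *
goto(.7034,.1528,.028,102.3)
E
```

```text
from [0.7028 0.153  0.0442] tool d cm [-0.06 -0.03  1.62] yaw 102.1 rz -0.003 tilt [-0.0031 -0.0009] t 8.35 j [-0.33  0.76  0.06  1.49 -0.06  0.9   1.54]
```

Emit:
drive_tool(
  moves=[
    {"x": -0.06, "y": -0.03, "z": 1.0, "rx": 0, "ry": 0, "rz": 0},
    {"x": 0, "y": 0, "z": 0.6, "rx": 0, "ry": 0, "rz": 0},
    {"x": 0, "y": 0, "z": 0, "rx": 0, "ry": 0, "rz": 0},
  ],
)

```text
clock: 8.65
ee_pos: [0.7047, 0.1528, 0.0299]
eef_rot: [-0.106, 0.994, 0.0, 0.0]
ft_force: [-0.1, 0.4, -0.3]
grip_width: 0.0802
finger_force: 0.0
```

Emit:
drive_tool(
  moves=[
    {"x": 0, "y": 0, "z": 0, "rx": 0, "ry": 0, "rz": 0},
    {"x": 0, "y": 0, "z": 0, "rx": 0, "ry": 0, "rz": 0},
    {"x": 0, "y": 0, "z": 0, "rx": 0, "ry": 0, "rz": 0},
    {"x": 0, "y": 0, "z": 0, "rx": 0, "ry": 0, "rz": 0},
    {"x": 0, "y": 0, "z": 0, "rx": 0, "ry": 0, "rz": 0},
  ],
  jaw=5.5,
  force=30,
)

```text
clock: 9.15
ee_pos: [0.7051, 0.1528, 0.0311]
eef_rot: [-0.106, 0.994, 0.0, 0.001]
ft_force: [-2.4, -1.2, 6.7]
grip_width: 0.0631
finger_force: 32.4
```

Emit:
drive_tool(
  moves=[
    {"x": 0, "y": 0, "z": -1.5, "rx": 0, "ry": 0, "rz": 0},
    {"x": 0, "y": 0, "z": -4, "rx": 0, "ry": 0, "rz": 0},
    {"x": 0, "y": 0, "z": -4, "rx": 0, "ry": 0, "rz": 0},
    {"x": 0, "y": 0, "z": -2, "rx": 0, "ry": 0, "rz": 0},
    {"x": 0, "y": 0, "z": 0, "rx": 0, "ry": 0, "rz": 0},
  ],
)

```text
clock: 9.65
ee_pos: [0.7071, 0.1533, 0.1502]
eef_rot: [-0.106, 0.994, 0.001, 0.004]
ft_force: [-0.7, 0.6, -1.6]
grip_width: 0.0633
finger_force: 33.8
```

```bash
python3 - <<'E'
from h import *
print(bot.sense()["grip_width"],bot.sense()["ft_force"])
goto(.4756,-.002,.14,90)
E
```

```text
0.06325047847081366 [-0.67043453  0.60738159 -1.60030068]
from [0.7071 0.1533 0.1502] tool d cm [ 25.92 -10.29   0.82] yaw 102.2 rz 0.213 tilt [0.0075 0.0022] t 9.65 j [-0.33  0.65  0.08  1.4  -0.05  1.08  1.54]
```

Emit:
drive_tool(
  moves=[
    {"x": 2.6, "y": -1.0, "z": 0, "rx": 0, "ry": 0, "rz": 0},
    {"x": 4.2, "y": -1.7, "z": 0, "rx": 0, "ry": 0, "rz": 0},
    {"x": 4.3, "y": -1.7, "z": 0, "rx": 0, "ry": 0, "rz": 0},
    {"x": 4.3, "y": -1.7, "z": 0, "rx": 0, "ry": 0, "rz": 0},
    {"x": 4.3, "y": -1.7, "z": 0, "rx": 0, "ry": 0, "rz": 0},
  ],
)

```text
clock: 10.15
ee_pos: [0.5264, 0.0338, 0.1443]
eef_rot: [-0.106, 0.994, -0.0, -0.001]
ft_force: [0.9, 0.2, -0.7]
grip_width: 0.0632
finger_force: 33.8
```

Emit:
drive_tool(
  moves=[
    {"x": 4.2, "y": -1.7, "z": 0, "rx": 0, "ry": 0, "rz": 0},
    {"x": 2, "y": -0.8, "z": 0, "rx": 0, "ry": 0, "rz": 0},
    {"x": 0, "y": 0, "z": 0, "rx": 0, "ry": 0, "rz": 0},
    {"x": 0, "y": 0, "z": 0, "rx": 0, "ry": 0, "rz": 0},
  ],
)

```text
clock: 10.55
ee_pos: [0.4732, -0.0027, 0.1449]
eef_rot: [-0.106, 0.994, 0.0, 0.0]
ft_force: [1.1, 0.1, -0.7]
grip_width: 0.0633
finger_force: 33.8
```

```bash
python3 - <<'E'
from h import *
goto(.4756,-.002,.14)
im,c=shot("wrist","w4")
s=bot.sense();e=s["ee_pos"]
print(proj(c,e+[0,0,.017])*1.5,proj(c,[.4756,-.002,.052])*1.5,proj(c,[.4756,-.002,.012])*1.5)
E
```

```text
from [ 0.4732 -0.0027  0.1449] tool d cm [-0.25  0.02  0.49] yaw 102.2 rz None tilt [0.0004 0.0003] t 10.55 j [-0.16  0.29  0.07  2.05 -0.03  0.81  1.71]
[385.23456376 407.2868882 ] [385.08806443 291.23437164] [385.15859169 269.10879134]
```

View pics/w4.png

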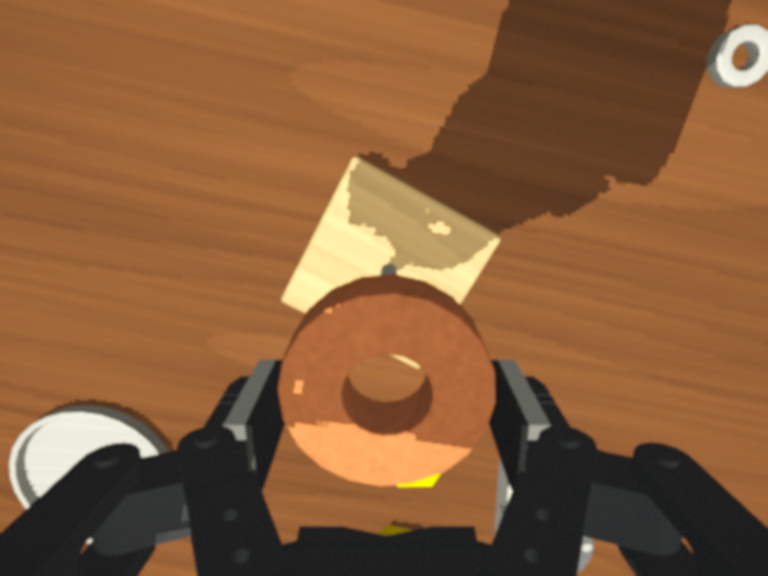

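The held wheel's bore is around (387,393), and the post's foot shows at (389,270). The base corners are at (355,157), (499,239) and (282,300).

```bash
python3 - <<'E'
from h import *
s=bot.sense();c=cam("wrist");e=s["ee_pos"]
H=hsv(np.load("pics/w4.npy"));h,sa,v=[H[...,k].astype(int) for k in range(3)]
k=ray(c,np.array([[499,239],[282,300],[355,157]])/1.5,.012);print("stand",k[:2].mean(0),np.hypot(*(k[0]-k[2])),np.hypot(*(k[1]-k[2])))
z=e[2]+.017
o=ray(c,np.array([[281,388],[496,388],[388,283],[385,486],[343,395],[432,395],[388,354],[388,435]])/1.5,z)
for i in (0,2,4,6): print(o[i:i+2].mean(0).round(4),np.hypot(*(o[i]-o[i+1])).round(4))
E
```

```text
stand [0.47653583 0.00052728] 0.09331206805441247 0.09398991893507239
[ 0.4682 -0.0021] 0.0618
[ 0.4695 -0.0024] 0.0658
[ 0.4705 -0.0019] 0.0257
[ 0.4707 -0.0017] 0.0265
```

Emit:
drive_tool(
  moves=[
    {"x": -0.65, "y": 0, "z": 3, "rx": 0, "ry": 0, "rz": 0},
    {"x": 0, "y": 0, "z": 3, "rx": 0, "ry": 0, "rz": 0},
    {"x": 0, "y": 0, "z": 2, "rx": 0, "ry": 0, "rz": 0},
    {"x": 0, "y": 0, "z": 1, "rx": 0, "ry": 0, "rz": 0},
    {"x": 0, "y": 0, "z": 0, "rx": 0, "ry": 0, "rz": 0},
  ],
)

```text
clock: 11.1
ee_pos: [0.4795, -0.0008, 0.0536]
eef_rot: [-0.107, 0.994, 0.0, -0.001]
ft_force: [0.8, 0.3, -0.5]
grip_width: 0.063
finger_force: 33.8
```

Emit:
drive_tool(
  moves=[
    {"x": 0, "y": 0, "z": 1, "rx": 0, "ry": 0, "rz": 0},
    {"x": 0, "y": 0, "z": 1, "rx": 0, "ry": 0, "rz": 0},
    {"x": 0, "y": 0, "z": 0.7, "rx": 0, "ry": 0, "rz": 0},
    {"x": 0, "y": 0, "z": 0, "rx": 0, "ry": 0, "rz": 0},
    {"x": 0, "y": 0, "z": 0, "rx": 0, "ry": 0, "rz": 0},
  ],
)

```text
clock: 11.6
ee_pos: [0.4796, -0.0014, 0.0278]
eef_rot: [-0.106, 0.994, 0.0, -0.0]
ft_force: [-0.4, -0.5, -0.4]
grip_width: 0.063
finger_force: 33.8
```

No contact so far, so I continue down to the base.

Emit:
drive_tool(
  moves=[
    {"x": 0, "y": 0, "z": 0.5, "rx": 0, "ry": 0, "rz": 0},
    {"x": 0, "y": 0, "z": 0.4, "rx": 0, "ry": 0, "rz": 0},
    {"x": 0, "y": 0, "z": 0.2, "rx": 0, "ry": 0, "rz": 0},
    {"x": 0, "y": 0, "z": 0, "rx": 0, "ry": 0, "rz": 0},
  ],
)

```text
clock: 12.0
ee_pos: [0.4795, -0.0013, 0.0165]
eef_rot: [-0.106, 0.994, 0.0, -0.0]
ft_force: [-0.3, -0.6, -0.7]
grip_width: 0.0632
finger_force: 33.8
```

Emit:
drive_tool(
  moves=[
    {"x": 0, "y": 0, "z": 0.1, "rx": 0, "ry": 0, "rz": 0},
    {"x": 0, "y": 0, "z": 0.1, "rx": 0, "ry": 0, "rz": 0},
    {"x": 0, "y": 0, "z": 0, "rx": 0, "ry": 0, "rz": 0},
  ],
)

```text
clock: 12.3
ee_pos: [0.4798, -0.0013, 0.015]
eef_rot: [-0.106, 0.994, 0.0, 0.0]
ft_force: [-0.6, -0.2, 1.8]
grip_width: 0.0632
finger_force: 34.0
```

Emit:
drive_tool(
  moves=[
    {"x": 0, "y": 0, "z": 0, "rx": 0, "ry": 0, "rz": 0},
    {"x": 0, "y": 0, "z": 0, "rx": 0, "ry": 0, "rz": 0},
    {"x": 0, "y": 0, "z": 0, "rx": 0, "ry": 0, "rz": 0},
  ],
  jaw=8,
)

```text
clock: 12.6
ee_pos: [0.4798, -0.0013, 0.0149]
eef_rot: [-0.106, 0.994, 0.0, 0.0]
ft_force: [-0.6, -1.1, -0.3]
grip_width: 0.0804
finger_force: 0.0
```

Emit:
drive_tool(
  moves=[
    {"x": 0, "y": 0, "z": -2, "rx": 0, "ry": 0, "rz": 0},
    {"x": 0, "y": 0, "z": -4, "rx": 0, "ry": 0, "rz": 0},
    {"x": 0, "y": 0, "z": -4, "rx": 0, "ry": 0, "rz": 0},
    {"x": 0, "y": 0, "z": -4, "rx": 0, "ry": 0, "rz": 0},
    {"x": 0, "y": 0, "z": 0, "rx": 0, "ry": 0, "rz": 0},
  ],
)

```text
clock: 13.1
ee_pos: [0.4827, -0.0011, 0.1597]
eef_rot: [-0.106, 0.994, 0.0, 0.004]
ft_force: [0.4, 0.5, -0.1]
grip_width: 0.0802
finger_force: 0.0
```

```bash
python3 - <<'E'
from h import *
im,c=shot("wrist","w5");H=hsv(im);h,s,v=[H[...,k].astype(int) for k in range(3)]
cnt=blob((h>4)&(h<14)&(s>120)&(v>185),(257,200),300);print("wheel",rect(c,cnt,.032),cv2.minEnclosingCircle(cnt))
goto(.6202,.1363,.14,102.3)
E
```

```text
wheel [4.812e+02 2.000e-01 4.960e+01 6.040e+01 1.420e+01] ((258.74285888671875, 168.0), 36.15346908569336)
from [ 0.4815 -0.0011  0.1573] tool d cm [-16.46  10.5    1.82] yaw 102.2 rz -0.002 tilt [0.0056 0.0007] t 13.15 j [-0.17  0.28  0.08  2.02 -0.03  0.84  1.71]
```

View pics/w5.png

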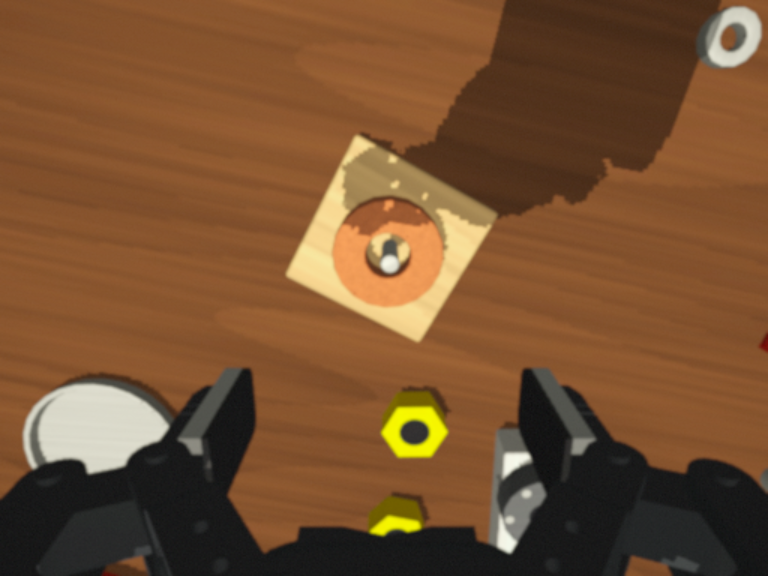

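The wheel sits flat and centred round the post, with the post at (389,262) inside the bore. Next is the flange.

Emit:
drive_tool(
  moves=[
    {"x": -3.3, "y": 2.1, "z": 0, "rx": 0, "ry": 0, "rz": 0},
    {"x": -3.8, "y": 2.4, "z": 0, "rx": 0, "ry": 0, "rz": 0},
    {"x": -3.8, "y": 2.4, "z": 0, "rx": 0, "ry": 0, "rz": 0},
    {"x": -3.3, "y": 2.1, "z": 0, "rx": 0, "ry": 0, "rz": 0},
    {"x": -1.3, "y": 0.8, "z": 0, "rx": 0, "ry": 0, "rz": 0},
  ],
)

```text
clock: 13.65
ee_pos: [0.6116, 0.1312, 0.1529]
eef_rot: [-0.108, 0.994, 0.001, -0.001]
ft_force: [-0.1, 0.3, 0.3]
grip_width: 0.0801
finger_force: 0.0
```

Emit:
drive_tool(
  moves=[
    {"x": 0, "y": 0, "z": 0, "rx": 0, "ry": 0, "rz": 0},
    {"x": 0, "y": 0, "z": 0, "rx": 0, "ry": 0, "rz": 0},
  ],
)

```text
clock: 13.85
ee_pos: [0.6094, 0.1266, 0.1533]
eef_rot: [-0.106, 0.994, -0.0, -0.001]
ft_force: [0.1, -1.3, 0.1]
grip_width: 0.0799
finger_force: 0.0
```

```bash
python3 - <<'E'
from h import *
im,c=shot("wrist","w6")
goto(.620,.1355,.036,102.3)
g=im.astype(int);gray=cv2.cvtColor(im,cv2.COLOR_RGB2GRAY);u,w=proj(c,[.62,.1355,.048]);print(u*1.5,w*1.5)
m=(gray<75)&(np.hypot(*np.indices(gray.shape)-np.array([w,u])[:,None,None])<22)
cnt=blob(m,(u,w));print("centre",rect(c,cnt,.048),np.array(cv2.minEnclosingCircle(cnt)[0])*1.5)
E
```

```text
from [0.6093 0.126  0.1538] tool d cm [-1.27  0.72 11.77] yaw 102.2 rz -0.002 tilt [-0.0021 -0.0012] t 13.9 j [-0.33  0.5   0.06  1.67 -0.03  0.97  1.52]
396.9939017941442 301.62911490852343
centre [620.5 133.   17.1  16.9  12.3] [392.25       301.34999084]
```

View pics/w6.png

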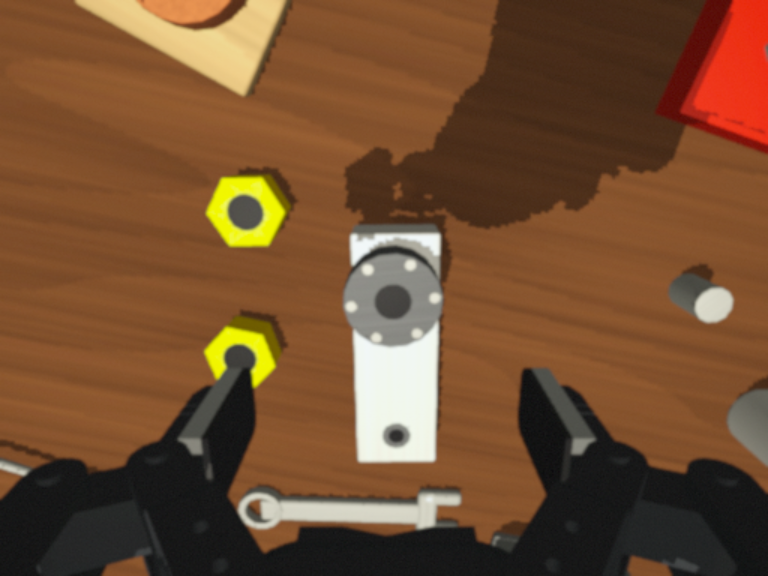

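The flange centre is at (392,301), and the jaw's top corners are at (351,232), (441,232), (436,462) and (359,462).

Emit:
drive_tool(
  moves=[
    {"x": -1.2, "y": 0.5, "z": 2, "rx": 0, "ry": 0, "rz": 0},
    {"x": 0, "y": 0, "z": 4, "rx": 0, "ry": 0, "rz": 0},
    {"x": 0, "y": 0, "z": 3, "rx": 0, "ry": 0, "rz": 0},
    {"x": 0, "y": 0, "z": 1, "rx": 0, "ry": 0, "rz": 0},
    {"x": 0, "y": 0, "z": 0, "rx": 0, "ry": 0, "rz": 0},
  ],
  jaw=7,
)

```text
clock: 14.4
ee_pos: [0.6197, 0.1334, 0.0537]
eef_rot: [-0.106, 0.994, -0.0, -0.002]
ft_force: [0.1, -0.4, -0.3]
grip_width: 0.0699
finger_force: 0.0
```

```bash
python3 - <<'E'
from h import *
goto(.6203,.1333,.036,102.3)
E
```

```text
from [0.6197 0.1334 0.0537] tool d cm [-0.06 -0.02  1.77] yaw 102.2 rz -0.003 tilt [-0.0029 -0.0012] t 14.4 j [-0.33  0.63  0.05  1.72 -0.04  0.79  1.52]
```

Emit:
drive_tool(
  moves=[
    {"x": 0, "y": 0, "z": 1, "rx": 0, "ry": 0, "rz": 0},
    {"x": 0, "y": 0, "z": 0.7, "rx": 0, "ry": 0, "rz": 0},
    {"x": 0, "y": 0, "z": 0, "rx": 0, "ry": 0, "rz": 0},
  ],
)

```text
clock: 14.7
ee_pos: [0.6209, 0.1346, 0.0376]
eef_rot: [-0.106, 0.994, 0.0, -0.0]
ft_force: [-0.4, -0.0, -0.7]
grip_width: 0.0702
finger_force: 0.0
```

Emit:
drive_tool(
  moves=[
    {"x": 0, "y": 0, "z": 0, "rx": 0, "ry": 0, "rz": 0},
    {"x": 0, "y": 0, "z": 0, "rx": 0, "ry": 0, "rz": 0},
    {"x": 0, "y": 0, "z": 0, "rx": 0, "ry": 0, "rz": 0},
    {"x": 0, "y": 0, "z": 0, "rx": 0, "ry": 0, "rz": 0},
    {"x": 0, "y": 0, "z": 0, "rx": 0, "ry": 0, "rz": 0},
  ],
  jaw=4.5,
  force=40,
)

```text
clock: 15.2
ee_pos: [0.6216, 0.1344, 0.0389]
eef_rot: [-0.106, 0.994, -0.0, 0.001]
ft_force: [-1.5, -1.0, 5.6]
grip_width: 0.0518
finger_force: 40.7
```

Emit:
drive_tool(
  moves=[
    {"x": 0, "y": 0, "z": -1, "rx": 0, "ry": 0, "rz": 0},
    {"x": 0, "y": 0, "z": -3, "rx": 0, "ry": 0, "rz": 0},
    {"x": 0, "y": 0, "z": -4, "rx": 0, "ry": 0, "rz": 0},
    {"x": 0, "y": 0, "z": -2, "rx": 0, "ry": 0, "rz": 0},
    {"x": 0, "y": 0, "z": 0, "rx": 0, "ry": 0, "rz": 0},
  ],
)

```text
clock: 15.7
ee_pos: [0.6232, 0.1354, 0.142]
eef_rot: [-0.106, 0.994, 0.001, 0.003]
ft_force: [1.0, 0.3, -3.3]
grip_width: 0.0515
finger_force: 42.9
```

```bash
python3 - <<'E'
from h import *
goto(.662,-.167,.14)
E
```

```text
from [0.6232 0.1354 0.142 ] tool d cm [  2.61 -30.38   0.16] yaw 102.2 rz None tilt [0.0063 0.0021] t 15.7 j [-0.34  0.53  0.06  1.65 -0.04  0.95  1.52]
```

```bash
python3 - <<'E'
from h import *
im,c=shot("wrist","w7")
s=bot.sense();print(proj(c,s["ee_pos"]+[0,0,.0105])*1.5, s["grip_width"],s["finger_force"])
E
```

```text
[383.99631743 385.63406725] 0.05167939782983109 42.844642996788025
```

View pics/w7.png

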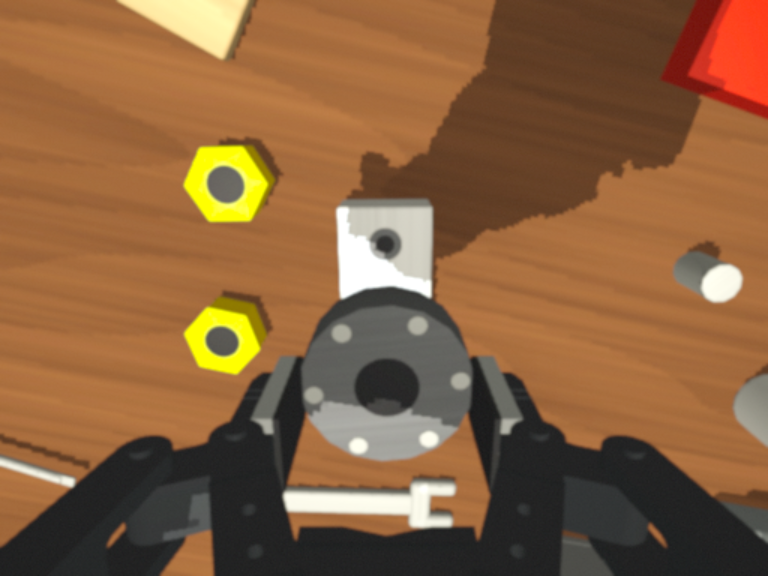

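The flange is held level and centred at (386,383).

Emit:
drive_tool(
  moves=[
    {"x": 0.2, "y": -2.5, "z": 0, "rx": 0, "ry": 0, "rz": 0},
    {"x": 0.4, "y": -4.2, "z": 0, "rx": 0, "ry": 0, "rz": 0},
    {"x": 0.4, "y": -4.2, "z": 0, "rx": 0, "ry": 0, "rz": 0},
    {"x": 0.4, "y": -4.2, "z": 0, "rx": 0, "ry": 0, "rz": 0},
    {"x": 0.4, "y": -4.2, "z": 0, "rx": 0, "ry": 0, "rz": 0},
  ],
)

```text
clock: 16.25
ee_pos: [0.6432, -0.0592, 0.1361]
eef_rot: [-0.107, 0.994, 0.0, -0.001]
ft_force: [0.5, -0.4, -2.6]
grip_width: 0.0518
finger_force: 42.8
```

Emit:
drive_tool(
  moves=[
    {"x": 0.4, "y": -4.2, "z": 0, "rx": 0, "ry": 0, "rz": 0},
    {"x": 0.4, "y": -4.2, "z": 0, "rx": 0, "ry": 0, "rz": 0},
    {"x": 0, "y": -2.6, "z": 0, "rx": 0, "ry": 0, "rz": 0},
    {"x": 0, "y": 0, "z": 2, "rx": 0, "ry": 0, "rz": 0},
    {"x": 0, "y": 0, "z": 0, "rx": 0, "ry": 0, "rz": 0},
  ],
)

```text
clock: 16.75
ee_pos: [0.6569, -0.1675, 0.1136]
eef_rot: [-0.105, 0.994, 0.001, -0.003]
ft_force: [-0.5, 1.0, -3.2]
grip_width: 0.0514
finger_force: 42.8
```

```bash
python3 - <<'E'
from h import *
goto(.662,-.167,.015)
im,c=shot("wrist","w8");s=bot.sense()
import json
g=hsv(im);m=(g[...,1]<60)&(g[...,2]>120);m[250:]=0
cnt=blob(m);print("dish",rect(c,cnt,.012),cnt[:,0].min(0),cnt[:,0].max(0))
E
```

```text
from [ 0.6569 -0.1675  0.1136] tool d cm [-0.58 -0.09  9.85] yaw 102.1 rz None tilt [-0.007   0.0013] t 16.75 j [ 0.12  0.63  0.08  1.56 -0.06  0.97  2.  ]
dish [ 651.8 -167.6   85.2  107.8   12.7] [189 127] [326 233]
```

View pics/w8.png

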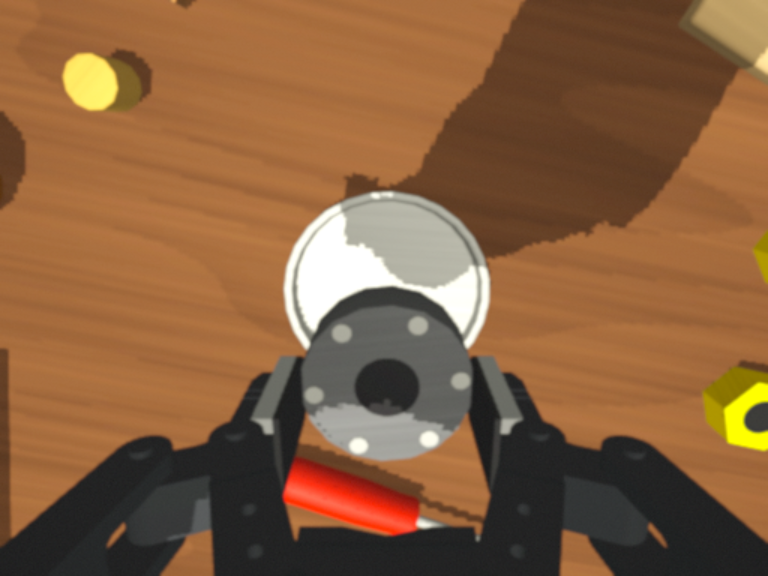

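The dish, spanning (285..490) with its near edge at row 190, is directly ahead; its centre is about (0.663,-0.166).

Emit:
drive_tool(
  moves=[
    {"x": -0.55, "y": 0.08, "z": 3, "rx": 0, "ry": 0, "rz": 0},
    {"x": 0, "y": 0, "z": 3, "rx": 0, "ry": 0, "rz": 0},
    {"x": 0, "y": 0, "z": 1.5, "rx": 0, "ry": 0, "rz": 0},
    {"x": 0, "y": 0, "z": 0.7, "rx": 0, "ry": 0, "rz": 0},
    {"x": 0, "y": 0, "z": 0, "rx": 0, "ry": 0, "rz": 0},
  ],
)

```text
clock: 17.3
ee_pos: [0.6647, -0.1644, 0.0354]
eef_rot: [-0.107, 0.994, 0.0, -0.001]
ft_force: [-0.1, 0.3, -1.7]
grip_width: 0.0512
finger_force: 42.9
```

Emit:
drive_tool(
  moves=[
    {"x": 0, "y": 0, "z": 0.3, "rx": 0, "ry": 0, "rz": 0},
    {"x": 0, "y": 0, "z": 0.3, "rx": 0, "ry": 0, "rz": 0},
    {"x": 0, "y": 0, "z": 0.2, "rx": 0, "ry": 0, "rz": 0},
    {"x": 0, "y": 0, "z": 0, "rx": 0, "ry": 0, "rz": 0},
  ],
)

```text
clock: 17.7
ee_pos: [0.665, -0.1651, 0.028]
eef_rot: [-0.106, 0.994, -0.0, 0.0]
ft_force: [0.4, -0.5, -2.6]
grip_width: 0.0517
finger_force: 42.9
```

Emit:
drive_tool(
  moves=[
    {"x": 0.2, "y": 0, "z": 0.4, "rx": 0, "ry": 0, "rz": 0},
    {"x": 0, "y": 0, "z": 0.3, "rx": 0, "ry": 0, "rz": 0},
    {"x": 0, "y": 0, "z": 0.3, "rx": 0, "ry": 0, "rz": 0},
    {"x": 0, "y": 0, "z": 0.1, "rx": 0, "ry": 0, "rz": 0},
    {"x": 0, "y": 0, "z": 0, "rx": 0, "ry": 0, "rz": 0},
  ],
)

```text
clock: 18.2
ee_pos: [0.6629, -0.1654, 0.0165]
eef_rot: [-0.106, 0.994, 0.0, -0.0]
ft_force: [-0.3, -0.3, -2.4]
grip_width: 0.0514
finger_force: 42.9
```

Emit:
drive_tool(
  moves=[
    {"x": 0, "y": 0, "z": 0.1, "rx": 0, "ry": 0, "rz": 0},
    {"x": 0, "y": 0, "z": 0.1, "rx": 0, "ry": 0, "rz": 0},
    {"x": 0, "y": 0, "z": 0, "rx": 0, "ry": 0, "rz": 0},
  ],
)

```text
clock: 18.5
ee_pos: [0.6632, -0.1654, 0.015]
eef_rot: [-0.106, 0.994, -0.0, 0.0]
ft_force: [-1.0, -0.3, -0.2]
grip_width: 0.0512
finger_force: 43.1
```

Emit:
drive_tool(
  moves=[
    {"x": 0, "y": 0, "z": 0, "rx": 0, "ry": 0, "rz": 0},
    {"x": 0, "y": 0, "z": 0, "rx": 0, "ry": 0, "rz": 0},
    {"x": 0, "y": 0, "z": 0, "rx": 0, "ry": 0, "rz": 0},
  ],
  jaw=6.4,
)

```text
clock: 18.8
ee_pos: [0.6633, -0.1655, 0.015]
eef_rot: [-0.106, 0.994, -0.0, 0.0]
ft_force: [-0.5, 0.3, -0.1]
grip_width: 0.064
finger_force: 0.0
```

Emit:
drive_tool(
  moves=[
    {"x": 0, "y": 0, "z": -2, "rx": 0, "ry": 0, "rz": 0},
    {"x": 0, "y": 0, "z": -4, "rx": 0, "ry": 0, "rz": 0},
    {"x": 0, "y": 0, "z": -4, "rx": 0, "ry": 0, "rz": 0},
    {"x": 0, "y": 0, "z": -3, "rx": 0, "ry": 0, "rz": 0},
    {"x": 0, "y": 0, "z": 0, "rx": 0, "ry": 0, "rz": 0},
  ],
)

```text
clock: 19.3
ee_pos: [0.666, -0.1662, 0.1503]
eef_rot: [-0.106, 0.994, -0.001, 0.004]
ft_force: [0.6, -0.0, 0.4]
grip_width: 0.064
finger_force: 0.0
```

```bash
python3 - <<'E'
from h import *
im,c=shot("wrist","w9");u=np.array(proj(c,[.663,-.165,.024]))
gray=cv2.cvtColor(im,cv2.COLOR_RGB2GRAY)
g=np.hypot(*(np.indices(gray.shape)-u[::-1,None,None]))
cnt=blob((gray<130)&(g<60),u,300);print("flange",u,rect(c,cnt,.024))
hh=hsv(im);m=((hh[...,1]<70)&(g<95)).astype(np.uint8);cnt=blob(m,u,1000);print("dish",rect(c,cnt,.012))
b=np.load("pics/w6.npy")
goto(.661,.1445,.15,102.3)
E
```

```text
flange [259.17568434 174.70276776] [ 661.1 -164.7   18.4   18.7   12.3]
dish [ 662.8 -165.1  107.4  107.5   54.5]
from [ 0.6646 -0.1658  0.1476] tool d cm [-6.21 30.4  -0.27] yaw 102.2 rz -0.002 tilt [ 0.005  -0.0008] t 19.35 j [ 0.11  0.6   0.09  1.52 -0.06  1.02  2.  ]
```

The flange is 2 mm off the dish centre. Now the jaw.

Emit:
drive_tool(
  moves=[
    {"x": -0.6, "y": 3.0, "z": 0, "rx": 0, "ry": 0, "rz": 0},
    {"x": -0.9, "y": 4.5, "z": 0, "rx": 0, "ry": 0, "rz": 0},
    {"x": -0.9, "y": 4.5, "z": 0, "rx": 0, "ry": 0, "rz": 0},
    {"x": -0.9, "y": 4.5, "z": 0, "rx": 0, "ry": 0, "rz": 0},
    {"x": -0.9, "y": 4.5, "z": 0, "rx": 0, "ry": 0, "rz": 0},
  ],
  jaw=7.2,
)

```text
clock: 19.85
ee_pos: [0.6586, 0.0504, 0.1434]
eef_rot: [-0.106, 0.994, 0.0, -0.001]
ft_force: [0.4, 0.1, -0.3]
grip_width: 0.0719
finger_force: 0.0
```

Emit:
drive_tool(
  moves=[
    {"x": -0.9, "y": 4.5, "z": 0, "rx": 0, "ry": 0, "rz": 0},
    {"x": -0.9, "y": 4.2, "z": 0, "rx": 0, "ry": 0, "rz": 0},
    {"x": -0.2, "y": 0.7, "z": 0, "rx": 0, "ry": 0, "rz": 0},
    {"x": 0, "y": 0, "z": 0, "rx": 0, "ry": 0, "rz": 0},
    {"x": 0, "y": 0, "z": 0, "rx": 0, "ry": 0, "rz": 0},
  ],
)

```text
clock: 20.35
ee_pos: [0.6591, 0.143, 0.1439]
eef_rot: [-0.106, 0.994, -0.001, -0.001]
ft_force: [0.7, -0.4, 0.4]
grip_width: 0.072
finger_force: 0.0
```

```bash
python3 - <<'E'
from h import *
im,c=shot("wrist","w10");H=hsv(im);u=proj(c,[.661,.1445,.028]);print(u*1.5)
m=((H[...,1]<50)&(H[...,2]>150)).astype(np.uint8);cnt=blob(m,u,800);cnt=cv2.convexHull(cnt)
print(rect(c,cnt,.028),cnt[:,0].min(0)*1.5,cnt[:,0].max(0)*1.5)
goto(.661,.1445,.03,102.3)
E
```

```text
[387.06628868 277.69459918]
[685.4 149.3  99.9  50.1  12.8] [339.  232.5] [432.  397.5]
from [0.6593 0.1422 0.1441] tool d cm [-0.23  0.21 11.41] yaw 102.1 rz -0.004 tilt [-0.0008 -0.0017] t 20.4 j [-0.34  0.59  0.07  1.54 -0.04  1.01  1.53]
```

View pics/w10.png

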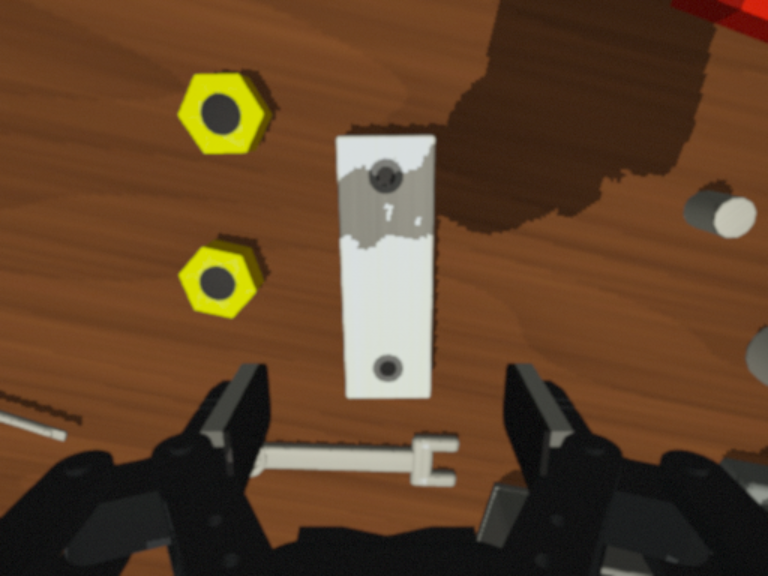

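The jaw lies alone with corners at (337,137), (435,135), (431,398) and (347,398), its centre about (0.661,0.144).

Emit:
drive_tool(
  moves=[
    {"x": -0.2, "y": 0.14, "z": 3, "rx": 0, "ry": 0, "rz": 0},
    {"x": 0, "y": 0, "z": 4, "rx": 0, "ry": 0, "rz": 0},
    {"x": 0, "y": 0, "z": 3, "rx": 0, "ry": 0, "rz": 0},
    {"x": 0, "y": 0, "z": 1, "rx": 0, "ry": 0, "rz": 0},
    {"x": 0, "y": 0, "z": 0, "rx": 0, "ry": 0, "rz": 0},
  ],
)

```text
clock: 20.9
ee_pos: [0.6603, 0.1445, 0.0335]
eef_rot: [-0.105, 0.994, -0.001, -0.001]
ft_force: [-0.4, 0.3, 0.7]
grip_width: 0.0719
finger_force: 0.0
```

Emit:
drive_tool(
  moves=[
    {"x": 0, "y": 0, "z": 1, "rx": 0, "ry": 0, "rz": 0},
    {"x": 0, "y": 0, "z": 0, "rx": 0, "ry": 0, "rz": 0},
    {"x": 0, "y": 0, "z": 0, "rx": 0, "ry": 0, "rz": 0},
  ],
)

```text
clock: 21.2
ee_pos: [0.6616, 0.1467, 0.0258]
eef_rot: [-0.106, 0.994, 0.0, 0.001]
ft_force: [-0.3, -0.8, 0.3]
grip_width: 0.072
finger_force: 0.0
```

```bash
python3 - <<'E'
from h import *
goto(.661,.1438,.012,102.5)
E
```

```text
from [0.6616 0.1467 0.0258] tool d cm [ 0.12 -0.27  1.38] yaw 102.2 rz -0.005 tilt [0.0013 0.0004] t 21.2 j [-0.33  0.72  0.05  1.62 -0.05  0.79  1.53]
```

Emit:
drive_tool(
  moves=[
    {"x": 0.1, "y": -0.25, "z": 0.7, "rx": 0, "ry": 0, "rz": 0},
    {"x": 0, "y": 0, "z": 0.6, "rx": 0, "ry": 0, "rz": 0},
    {"x": 0, "y": 0, "z": 0, "rx": 0, "ry": 0, "rz": 0},
  ],
)

```text
clock: 21.5
ee_pos: [0.6598, 0.1436, 0.0108]
eef_rot: [-0.106, 0.994, -0.0, -0.001]
ft_force: [-0.3, -0.1, 0.6]
grip_width: 0.0725
finger_force: 0.0
```

Emit:
drive_tool(
  moves=[
    {"x": 0, "y": 0, "z": 0, "rx": 0, "ry": 0, "rz": 0},
    {"x": 0, "y": 0, "z": 0, "rx": 0, "ry": 0, "rz": 0},
    {"x": 0, "y": 0, "z": 0, "rx": 0, "ry": 0, "rz": 0},
    {"x": 0, "y": 0, "z": 0, "rx": 0, "ry": 0, "rz": 0},
    {"x": 0, "y": 0, "z": 0, "rx": 0, "ry": 0, "rz": 0},
  ],
  jaw=4,
  force=70,
)

```text
clock: 22.0
ee_pos: [0.6608, 0.144, 0.0123]
eef_rot: [-0.106, 0.994, 0.0, 0.0]
ft_force: [-0.6, -0.6, 6.6]
grip_width: 0.0481
finger_force: 74.2
```

Emit:
drive_tool(
  moves=[
    {"x": 0, "y": 0, "z": -0.5, "rx": 0, "ry": 0, "rz": 0},
    {"x": 0, "y": 0, "z": -2, "rx": 0, "ry": 0, "rz": 0},
    {"x": 0, "y": 0, "z": -4, "rx": 0, "ry": 0, "rz": 0},
    {"x": 0, "y": 0, "z": -4, "rx": 0, "ry": 0, "rz": 0},
    {"x": 0, "y": 0, "z": 0, "rx": 0, "ry": 0, "rz": 0},
  ],
)

```text
clock: 22.5
ee_pos: [0.6638, 0.1447, 0.1226]
eef_rot: [-0.106, 0.994, 0.001, 0.004]
ft_force: [0.9, 0.4, -3.1]
grip_width: 0.0484
finger_force: 73.8
```

```bash
python3 - <<'E'
from h import *
goto(.4465,-.307,.14,75.7)
E
```

```text
from [0.6638 0.1447 0.1226] tool d cm [ 30.77 -39.56  -2.04] yaw 102.2 rz 0.463 tilt [0.0086 0.0025] t 22.5 j [-0.33  0.61  0.06  1.56 -0.05  0.96  1.53]
```

Emit:
drive_tool(
  moves=[
    {"x": 1, "y": -1, "z": -0.5, "rx": 0, "ry": 0, "rz": 0.08},
    {"x": 2, "y": -2, "z": -0.5, "rx": 0, "ry": 0, "rz": 0.12},
    {"x": 2.5, "y": -3, "z": 0, "rx": 0, "ry": 0, "rz": 0.12},
    {"x": 2, "y": -3.5, "z": 0, "rx": 0, "ry": 0, "rz": 0.1},
    {"x": 2, "y": -3.5, "z": 0, "rx": 0, "ry": 0, "rz": 0.043},
  ],
)

```text
clock: 23.0
ee_pos: [0.5591, 0.015, 0.1258]
eef_rot: [0.127, 0.992, -0.0, -0.001]
ft_force: [-0.1, -0.7, -4.5]
grip_width: 0.0481
finger_force: 73.7
```

```bash
python3 - <<'E'
from h import *
goto(.4465,-.307,.13,75.7)
print(bot.sense()["grip_width"])
E
```

```text
from [0.5591 0.015  0.1258] tool d cm [  2.81 -34.    -0.38] yaw 75.5 rz -0.004 tilt [-0.0014 -0.0006] t 23.0 j [-0.26  0.44  0.19  1.87 -0.11  0.84  1.3 ]
0.048062339426883934
```

Emit:
drive_tool(
  moves=[
    {"x": 0.4, "y": -3.5, "z": 0, "rx": 0, "ry": 0, "rz": 0},
    {"x": 0.4, "y": -4.2, "z": 0, "rx": 0, "ry": 0, "rz": 0},
    {"x": 0.4, "y": -4.2, "z": 0, "rx": 0, "ry": 0, "rz": 0},
    {"x": 0.4, "y": -4.2, "z": 0, "rx": 0, "ry": 0, "rz": 0},
    {"x": 0.4, "y": -4.2, "z": 0, "rx": 0, "ry": 0, "rz": 0},
  ],
)

```text
clock: 23.5
ee_pos: [0.4896, -0.1765, 0.126]
eef_rot: [0.124, 0.992, 0.0, -0.001]
ft_force: [0.9, -0.8, -4.0]
grip_width: 0.0486
finger_force: 73.7
```

Emit:
drive_tool(
  moves=[
    {"x": 0.4, "y": -4.2, "z": 0, "rx": 0, "ry": 0, "rz": 0},
    {"x": 0.2, "y": -4.0, "z": 0, "rx": 0, "ry": 0, "rz": 0},
    {"x": 0, "y": -2.5, "z": 0, "rx": 0, "ry": 0, "rz": 0},
    {"x": 0, "y": 0, "z": 0, "rx": 0, "ry": 0, "rz": 0},
    {"x": 0, "y": 0, "z": 0, "rx": 0, "ry": 0, "rz": 0},
  ],
)

```text
clock: 24.0
ee_pos: [0.4581, -0.2775, 0.126]
eef_rot: [0.125, 0.992, 0.0, -0.001]
ft_force: [0.3, 0.8, -3.5]
grip_width: 0.0481
finger_force: 73.7
```

```bash
python3 - <<'E'
from h import *
goto(.4465,-.307,.13,75.7)
im,c=shot("wrist","w11");s=bot.sense()
for p in [(.095,.045),(-.095,.045),(.095,-.045),(-.095,-.045)]:
    a=np.radians(-14.3);q=[.4465+p[0]*np.cos(a)-p[1]*np.sin(a),-.307+p[0]*np.sin(a)+p[1]*np.cos(a),.014];print(proj(c,q)*1.5)
E
```

```text
from [ 0.4581 -0.2775  0.126 ] tool d cm [ 0.39 -3.15 -0.4 ] yaw 75.6 rz -0.002 tilt [-0.0014  0.0009] t 24.0 j [ 0.26  0.41  0.24  1.93 -0.13  0.82  1.9 ]
[407.9325225  422.52919614]
[412.87285183  79.49097038]
[257.01367392 422.71496475]
[225.51245831  79.63208695]
```

View pics/w11.png

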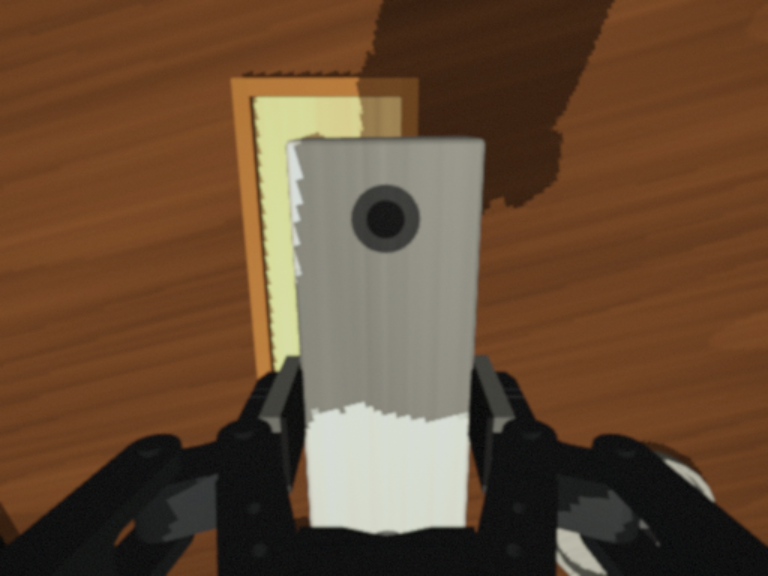

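The tray's near corners are at (232,77) and (419,78), and the held jaw's near end at (290,141) to (484,140).

```bash
python3 - <<'E'
from h import *
c=cam("wrist");s=bot.sense();M=R.from_quat(s["eef_rot"]).as_matrix()
def T(p): return ((p-s["ee_pos"][:2])@M[:2,:2]*100).round(2)
k=ray(c,np.array([[232,77],[419,78]])/1.5,.014);n=k[0]-k[1];print("tray angle",np.degrees(np.arctan2(n[1],n[0]))%180,np.hypot(*n))
print("near mid tool cm",T(k.mean(0)))
j=ray(c,np.array([[289,141],[485,140]])/1.5,s["ee_pos"][2]+.0157);print("jaw near",T(j[0]),T(j[1]))
E
```

```text
tray angle 75.48702245246778 0.08971766861009682
near mid tool cm [ 9.98 -2.85]
jaw near [ 7.4  -2.37] [7.43 2.5 ]
```

Emit:
drive_tool(
  moves=[
    {"x": 0.5, "y": -3, "z": 0, "rx": 0, "ry": 0, "rz": 0},
    {"x": 0, "y": 0, "z": 3, "rx": 0, "ry": 0, "rz": 0},
    {"x": 0, "y": 0, "z": 3, "rx": 0, "ry": 0, "rz": 0},
    {"x": 0, "y": 0, "z": 2, "rx": 0, "ry": 0, "rz": 0},
    {"x": 0, "y": 0, "z": 0.5, "rx": 0, "ry": 0, "rz": 0},
  ],
)

```text
clock: 24.55
ee_pos: [0.4458, -0.3027, 0.0394]
eef_rot: [0.123, 0.992, 0.001, -0.002]
ft_force: [-0.3, 0.3, -4.2]
grip_width: 0.0482
finger_force: 73.8
```

Emit:
drive_tool(
  moves=[
    {"x": 0, "y": 0, "z": 0.5, "rx": 0, "ry": 0, "rz": 0},
    {"x": 0, "y": 0, "z": 0.3, "rx": 0, "ry": 0, "rz": 0},
    {"x": 0, "y": 0, "z": 0.2, "rx": 0, "ry": 0, "rz": 0},
    {"x": 0, "y": 0, "z": 0, "rx": 0, "ry": 0, "rz": 0},
    {"x": 0, "y": 0, "z": 0, "rx": 0, "ry": 0, "rz": 0},
  ],
)

```text
clock: 25.05
ee_pos: [0.4469, -0.3055, 0.0323]
eef_rot: [0.125, 0.992, -0.0, 0.0]
ft_force: [-0.1, -0.2, -4.2]
grip_width: 0.048
finger_force: 73.8
```

```bash
python3 - <<'E'
from h import *
goto(.4465,-.307,.0183,75.6)
E
```

```text
from [ 0.4469 -0.3055  0.0323] tool d cm [ 0.   -0.16  1.4 ] yaw 75.7 rz 0.001 tilt [ 0.0008 -0.0003] t 25.05 j [ 0.35  0.56  0.2   1.99 -0.18  0.61  2.  ]
```

Emit:
drive_tool(
  moves=[
    {"x": 0, "y": 0, "z": 0.4, "rx": 0, "ry": 0, "rz": 0},
    {"x": 0, "y": 0, "z": 0.4, "rx": 0, "ry": 0, "rz": 0},
    {"x": 0, "y": 0, "z": 0.3, "rx": 0, "ry": 0, "rz": 0},
    {"x": 0, "y": 0, "z": 0.1, "rx": 0, "ry": 0, "rz": 0},
    {"x": 0, "y": 0, "z": 0, "rx": 0, "ry": 0, "rz": 0},
  ],
)

```text
clock: 25.55
ee_pos: [0.4465, -0.3053, 0.0195]
eef_rot: [0.125, 0.992, 0.0, -0.0]
ft_force: [-0.1, 0.2, -4.9]
grip_width: 0.0484
finger_force: 73.9
```

Emit:
drive_tool(
  moves=[
    {"x": 0, "y": 0, "z": 0.1, "rx": 0, "ry": 0, "rz": 0},
    {"x": 0, "y": 0, "z": 0.1, "rx": 0, "ry": 0, "rz": 0},
    {"x": 0, "y": 0, "z": 0, "rx": 0, "ry": 0, "rz": 0},
  ],
)

```text
clock: 25.85
ee_pos: [0.4467, -0.3054, 0.0183]
eef_rot: [0.125, 0.992, -0.0, 0.0]
ft_force: [-1.6, 1.1, 3.1]
grip_width: 0.0485
finger_force: 74.5
```

On the floor, so I release.

Emit:
drive_tool(
  moves=[
    {"x": 0, "y": 0, "z": 0, "rx": 0, "ry": 0, "rz": 0},
    {"x": 0, "y": 0, "z": 0, "rx": 0, "ry": 0, "rz": 0},
    {"x": 0, "y": 0, "z": 0, "rx": 0, "ry": 0, "rz": 0},
  ],
  jaw=7,
)

```text
clock: 26.15
ee_pos: [0.4469, -0.3055, 0.018]
eef_rot: [0.125, 0.992, -0.0, 0.0]
ft_force: [-0.7, 0.1, -0.3]
grip_width: 0.0696
finger_force: 0.0
```

Emit:
drive_tool(
  moves=[
    {"x": 0, "y": 0, "z": -2, "rx": 0, "ry": 0, "rz": 0},
    {"x": 0, "y": 0, "z": -4, "rx": 0, "ry": 0, "rz": 0},
    {"x": 0, "y": 0, "z": -5, "rx": 0, "ry": 0, "rz": 0},
    {"x": 0, "y": 0, "z": -5, "rx": 0, "ry": 0, "rz": 0},
    {"x": 0, "y": 0, "z": 0, "rx": 0, "ry": 0, "rz": 0},
  ],
)

```text
clock: 26.65
ee_pos: [0.4498, -0.3077, 0.1845]
eef_rot: [0.125, 0.992, -0.002, 0.005]
ft_force: [0.8, 0.4, -0.6]
grip_width: 0.0702
finger_force: 0.0
```

```bash
python3 - <<'E'
from h import *
w,_=shot("wrist","w12",1);t,_=shot("side","s1",1)
cv2.imwrite("pics/final.png",cv2.resize(np.hstack([w,t])[:,:,::-1],(800,300),interpolation=cv2.INTER_AREA))
E
```

```text
(no output)
```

View pics/final.png

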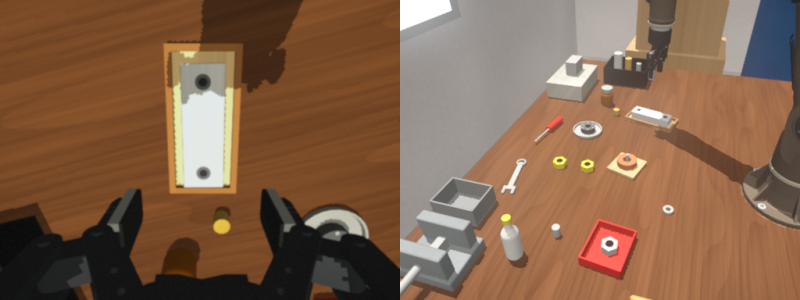

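Everything is in place: the nut in the bin, the wheel on the post, the flange in the dish and the jaw in the tray. I'll check numerically that the jaw is centred lengthwise.

```bash
python3 - <<'E'
from h import *
im=np.load("pics/w12.npy");c=cam("wrist");f=1024/800
J=ray(c,np.array([(180,64),(226,64),(228,187),(184,187)])*f,.034)
O=ray(c,np.array([(164,43.5),(243,43.5),(237,193),(170,193)])*f,.014)
print(J.mean(0),O.mean(0),np.hypot(*(J[0]-J[3])),np.hypot(*(O[0]-O[3])))
a=np.radians(-14.4);d=J.mean(0)-O.mean(0);print("tray frame",d@[np.cos(a),np.sin(a)],d@[-np.sin(a),np.cos(a)])
E
```

```text
[ 0.44273894 -0.2997976 ] [ 0.44109054 -0.30052568] 0.14523370192210272 0.18597217505061772
tray frame 0.0014155481503242988 0.001115137560351385
```

The jaw is centred within 2 mm, so I hand in.

```bash
python3 -c "
from bench import ticket
print(ticket.hand_in())"
```

```text
the job is handed in; nothing more can be done
None
```

All four parts are in their places (nut in the bin, wheel on the post, flange in the dish, jaw in the tray), with the oil bottle and amber jar not touched, and the job is handed in at about 27 s on the robot's clock; the hand-in returned no verdict.

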